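# Make up a centrifuge counterbalance on the dial scale

### The arm

A 7-joint arm with a two-finger parallel gripper is mounted at the origin on the work surface. World frame = base frame: x ahead of the robot, y to its left, z up, the work surface at z = 0. Lengths are in m, angles in rad, forces in N, time in s.
With the tool pointing down it reaches from about 0.425 to 0.925 m from the base axis. Payload 6.8 kg.
Tool frame: the origin (TCP) lies at the very end of the fingers, on their centre line; the grasp point (between the pads) lies 19 mm behind it; y points along the fingers, z is the direction in which the jaws open and shut, and the axes are right-handed (so a half turn about y gives the same grasp; the last joint's range is limited). The gripper opens to 85 mm and grips with 20 to 120 N. Pads are 22 mm wide; open, the fingers measure 114 mm over their backs; the gripper's body (76 mm by 85 mm) begins 54 mm behind the grasp point. The pads swing forward as they close: fully open they stand 13 mm farther back than shut.
Start: joints at [-1.333, 0.477, 0.022, 1.555, -0.011, 1.109, -0.083], TCP at [0.229, 0.635, 0.231] pointing down, gripper open.
Joint ranges: [-2.96, 2.96], [-0.34, 2.1], [-1.41, 1.46], [0.24, 2.44], [-1.37, 4.51], [0.17, 1.92], [-2.96, 2.96]. Speed limits (rad/s): [2.39, 2.39, 3.14, 3.14, 3.14, 3.14, 3.14].

### API

Orientations are given as a 3x3 rotation matrix whose columns are the frame's x, y, z axes.
In Python, from rig import observe, get_image, hand_in gives the robot as it stands.
- The arm moves only by the shell command python3 -m crank 'ROWS' [OPENING] [FORCE]. ROWS is JSON, a list of rows, each a list of 4 numbers: the shift along the tool's x, y, z in cm, then the turn about the tool's y in rad. A call has 1 to 5 rows; each row is the pose to reach, as a shift and turn from the pose commanded when the call began, along the tool's axes at that moment; what a row does not reach only later rows make up. A row lasts 1/12 s, in which the tool goes at most 41.7 mm and 7.16 degrees, less where a joint would pass 70% of its speed; a pose out of reach is approached as far as the arm can. A call with a gripper value outside its range is refused whole. OPENING is the opening, from -1 (shut) to 1 (fully open), so that 0 is half open, set as the call begins (- or left out, the last holds). The fingers move at their own pace and stop on an object; FORCE is the grip in N (left out, the last holds). Time passes only in rows, so rows that repeat a pose let the fingers close. It gives the time, the measured TCP pose, the force and the opening at its end, in the units of the state.
- observe(): the state, without advancing time (a new reading comes with each control period).
- get_image(name): name is "scene" or "top" or "wrist"; returns a dict with "pixels" (480x640x3 uint8, red, green, blue), "range_z" (480x640 float32, m along the optical axis (not along the pixel's ray), 0 where there is no reading), "fx", "fy", "cx", "cy" (pixels), "rvec" (rotation vector, rad) and "tvec" (3), from world to camera coordinates, as OpenCV has them; the wrist camera has in their place "T_tool_cam" (4x4, takes a point from camera to tool coordinates, whose origin is the TCP and whose axes are the tool frame's). Camera axes: x right, y down, z forward; pixel columns grow to the right and rows downward; lengths in m; the calibration is good to about 2 mm. A picture is of the moment at which its call begins: read the wrist's pose just before it.
- hand_in(): hands the job in, once; it reports no verdict.
The state is a dict: "time_s": time; "joints": joint angles; "joint_vel": joint speeds; "effort": joint torques, N m; "eef_pos": TCP position; "orientation": TCP orientation; "contact_force": force on the tool from outside, world axes, zero at the start; "ft_torque": the same for the moment, N m; "opening": finger opening in m.
Only numpy, scipy, OpenCV 4.12 (cv2) and the standard library are available. Lean on these libraries where they do the work, as an engineer would, in place of code of your own. Each camera call takes 0.05 s, during which the arm holds its last target.

### The job

Make up the counterbalance for the plate centrifuge: take brass rings from the blue mat and thread them one at a time over the blue post on the scale's pan, each let go lying flat, until the red needle rests in the green band (it takes two or three); leave the rings you do not need on the mat. Be gentle with the scale: feel for the off-centre post with the ring, lower each ring instead of dropping it, and never load the pan with more than about 10 N. Leave everything else where it is.

Things in the scene. Friction and masses are not known exactly. Their poses are not given: they have to be found in the camera images.
- pan: Round aluminium weighing pan of the cream bench scale: flat disc 124 mm across, 4 mm thick. Origin: centre of its upper face, 83 to 88 mm above the table when no ring is on; z up. It rides down on a damped spring of 250 N/m (about 5 mm lower per ring), hard stop 25 to 30 mm below its start. It carries an upright blue post. It must not be loaded or struck with more than about 10 N.
- post_level (a point): Point on the pan's axis, 45 mm above its face, at the height of the blue post's top. The post, 12 mm diameter (top: 10 mm flat, 1.5 mm chamfer), is NOT here: its axis is 6 mm aside, a direction that varies, is not reported, and keeps unless shoved aside by over 8 N. A ring set on the post's top pushes the sprung pan down; when its hole comes over the post, the pan springs up into it.
- scale: The scale's fixed cream housing. Origin on the table under the pan's centre; x points to the dial. A 160 x 160 mm block, 46 mm high, under the pan, joined to a 135 x 150 mm dial block, 60 mm high, whose white dial is centred 135 mm from the pan's centre along x.
- needle (a joint): Dial reading: angle of the red needle, rad, 0 along the scale's +y, growing clockwise seen from above. The green band runs from 1.50 to 2.25. It follows the pan's descent (127 rad per m). Each ring adds 0.51 to 0.69; with no ring it reads 0 to 0.6 (unknown preload). Settles within 1 s once the pan is left alone.
- mat: Dark blue parking mat, 200 x 200 mm, 3 mm thick, fixed; the four rings lie flat on it about 90 mm apart. Origin under its centre. The mat lies on one side of the robot's centre line and the scale on the other; which side is which changes.
- ring1_c (a point): Centre (half-way up) of brass balance ring 1: 44 mm outside diameter, 12 mm thick, 15 mm through hole (1.5 mm play all round on the post), 104 to 136 g; z along its axis. Starts flat on the mat, centre 9 mm above the table. On the post the first ring's centre is 6 mm above the pan's face, the second's 18, the third's 30.
- ring1: The same brass ring 1; origin at the centre of its underside.
- ring2_c (a point): Centre (half-way up) of brass balance ring 2: 44 mm outside diameter, 12 mm thick, 15 mm through hole (1.5 mm play all round on the post), 104 to 136 g; z along its axis. Starts flat on the mat, centre 9 mm above the table. On the post the first ring's centre is 6 mm above the pan's face, the second's 18, the third's 30.
- ring2: The same brass ring 2; origin at the centre of its underside.
- ring3_c (a point): Centre (half-way up) of brass balance ring 3: 44 mm outside diameter, 12 mm thick, 15 mm through hole (1.5 mm play all round on the post), 104 to 136 g; z along its axis. Starts flat on the mat, centre 9 mm above the table. On the post the first ring's centre is 6 mm above the pan's face, the second's 18, the third's 30.
- ring3: The same brass ring 3; origin at the centre of its underside.
- ring4_c (a point): Centre (half-way up) of brass balance ring 4: 44 mm outside diameter, 12 mm thick, 15 mm through hole (1.5 mm play all round on the post), 104 to 136 g; z along its axis. Starts flat on the mat, centre 9 mm above the table. On the post the first ring's centre is 6 mm above the pan's face, the second's 18, the third's 30.
- ring4: The same brass ring 4; origin at the centre of its underside.
- vial: Bystander, leave alone: small amber vial with a white cap, 22 mm across, 38 mm tall, standing in the middle of the mat among the rings; origin at the centre of its underside.
- plate_a: Bystander, leave alone: lidded clear six-well plate, 85 x 127 x 21 mm, to the right; origin under its centre.
- plate_b: Bystander, leave alone: a second lidded clear six-well plate, 85 x 127 x 21 mm, to the right; origin under its centre.
- pen: Bystander, leave alone: white and blue marker pen, 130 mm long, 15 mm thick, lying between the mat and the scale; origin under its middle.
- bottle: Bystander, leave alone: white bottle with a blue cap, 60 mm across, 120 mm tall; origin at the centre of its underside.
- tipbox: Bystander, leave alone: blue pipette-tip box with a clear lid, 85 x 120 x 67 mm; origin under its centre.
There are look-alikes about, which are no part of the job. What is shaped like the ring1 but black is not meant.

How it is judged:
By the outcome, as a careful person would: the job done as asked, in the order asked, and still so for the second after the job is handed in, with the robot touching nothing.
It also fails if it takes over 72 s, if anything falls off the work surface, if the arm or the gripper's body presses on something with over 40 N, if the wrist force passes 120 N, or if a joint passes its speed limit or range.

## Working session

There is one attempt and no reset: what is moved stays moved. The work goes in short steps, Python scripts to look and compute and a shell command to move; the robot and the scene stay as the last step left them, time stands still between calls to the robot, and variables do not carry over. Pictures are saved under pics/ and viewed, and the job is handed in when it is done.

```bash
ls; mkdir -p pics
python3 - <<'E'
from rig import *
import cv2
print(observe())
for n in("scene","top","wrist"):
    g=get_image(n); cv2.imwrite(f"pics/{n}0.png",g["pixels"][:,:,::-1])
    print(n,{k:v for k,v in g.items() if k not in("pixels","range_z")})
E
```

```text
pics
{'time_s': 0.0, 'joints': array([-1.33309993,  0.47779808,  0.02235477,  1.55647962, -0.01150274,
        1.1093233 , -0.08308401]), 'joint_vel': array([ 9.13025040e-05,  9.29645075e-04,  6.95333273e-04,  3.41582621e-04,
        3.56465420e-04,  7.42505148e-04, -2.25588296e-04]), 'effort': array([-2.40086956e-04, -5.96471000e+01,  1.60790976e+00, -2.81190044e+01,
        1.24897700e-02,  9.53016628e-03, -6.20962268e-06]), 'eef_pos': array([0.22860421, 0.63445651, 0.23031549]), 'orientation': array([[ 9.40813551e-01, -4.99014708e-04,  3.38924200e-01],
       [-3.38924537e-01, -1.81251331e-03,  9.40811816e-01],
       [ 1.44825692e-04, -9.99998233e-01, -1.87436542e-03]]), 'contact_force': array([-0.24737245, -0.12472783, -0.16762435]), 'ft_torque': array([ 0.02499768, -0.01471216, -0.01001453]), 'opening': 0.08511971315722898}
scene {'fx': 498.9347309627484, 'fy': 498.9347309627484, 'cx': 318.90799738745693, 'cy': 239.11508621613157, 'rvec': array([ 0.76282501,  2.4770467 , -1.20808759]), 'tvec': array([ 0.41539878, -0.10956236,  1.45270595])}
top {'fx': 451.5629411155493, 'fy': 451.5629411155493, 'cx': 313.798327692435, 'cy': 246.11870972457552, 'rvec': array([ 2.14324398, -2.06158574,  0.22779783]), 'tvec': array([-0.01374768,  0.55531252,  1.30136177])}
wrist {'fx': 420.4279222967427, 'fy': 420.4279222967427, 'cx': 319.5511952354619, 'cy': 237.05434773741533, 'T_tool_cam': array([[-4.50205096e-04,  9.50190971e-01,  3.11667957e-01,
        -7.93644605e-02],
       [ 8.20841425e-04, -3.11667532e-01,  9.50190863e-01,
        -1.43184724e-01],
       [ 9.99999562e-01,  6.83610738e-04, -6.39641800e-04,
        -2.21353654e-04],
       [ 0.00000000e+00,  0.00000000e+00,  0.00000000e+00,
         1.00000000e+00]])}
```

View pics/scene0.png

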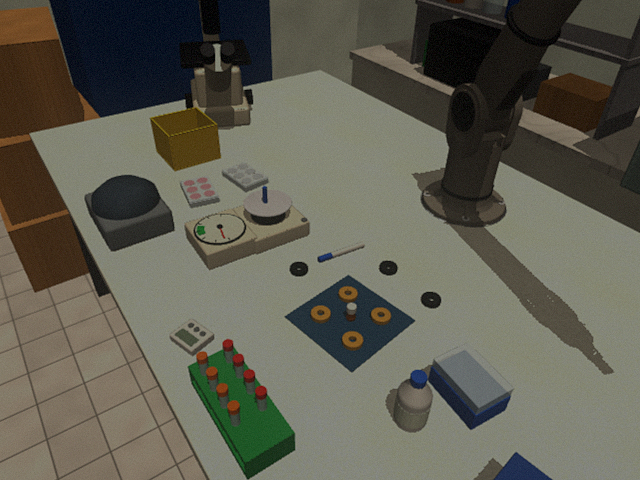

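View pics/top0.png

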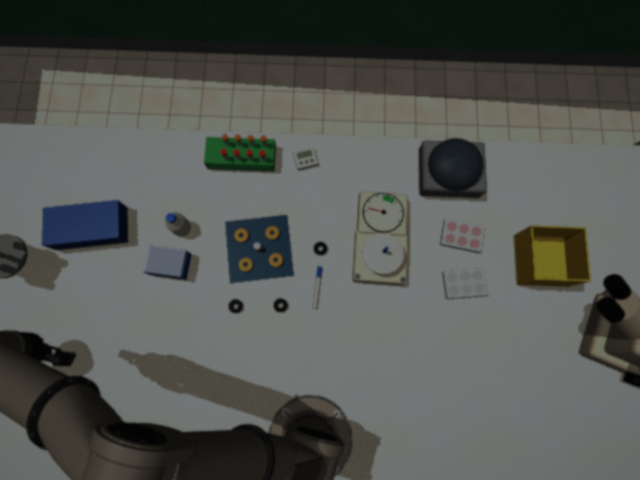

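View pics/wrist0.png

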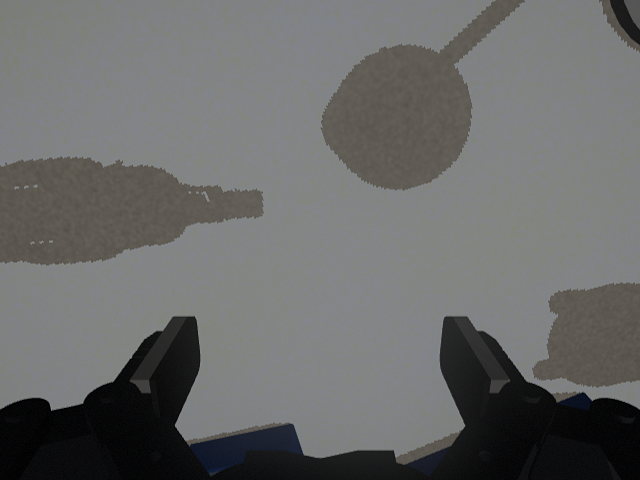

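Candidates for a ring, by top view pixel. Brass: (241,235), (272,232), (246,265) and (276,261). Black look-alikes: (320,248), (236,306) and (281,305), which are excluded. I'll use only the four brass ones lying on the blue mat.

```bash
cat > h.py <<'E'
import numpy as np,cv2
from rig import *
def cam(g,st=None):
    if "rvec" in g:
        R=cv2.Rodrigues(g["rvec"])[0]; return R.T, -R.T@g["tvec"]
    T=g["T_tool_cam"]; R0=st["orientation"]
    return R0@T[:3,:3], R0@T[:3,3]+st["eef_pos"]
def cast(g,uv,z,st=None):
    R,c=cam(g,st); uv=np.atleast_2d(uv).astype(float)
    d=np.c_[(uv[:,0]-g["cx"])/g["fx"],(uv[:,1]-g["cy"])/g["fy"],np.ones(len(uv))]@R.T
    return c+d*((z-c[2])/d[:,2])[:,None]
def proj(g,P,st=None):
    R,c=cam(g,st); p=(np.atleast_2d(P)-c)@R
    return np.c_[g["fx"]*p[:,0]/p[:,2]+g["cx"],g["fy"]*p[:,1]/p[:,2]+g["cy"]]
def hsv(g): return cv2.cvtColor(g["pixels"],cv2.COLOR_RGB2HSV)
def blobs(m,amin):
    n,l,s,c=cv2.connectedComponentsWithStats(m.astype(np.uint8))
    return [(c[i],s[i]) for i in range(1,n) if s[i][4]>=amin]
def snap(name,fn=None,crop=None,scale=1):
    st=observe(); g=get_image(name)
    if fn:
        im=g["pixels"][:,:,::-1]
        if crop: im=im[crop[1]:crop[3],crop[0]:crop[2]]
        cv2.imwrite("pics/"+fn+".png",cv2.resize(im,None,fx=scale,fy=scale,interpolation=cv2.INTER_CUBIC))
    return g,st
def pose():
    s=observe(); return s
def toolshift(s,P):
    d=s["orientation"].T@(np.array(P)-s["eef_pos"]); return np.round(d*100,2)
E
python3 - <<'E'
from h import *
np.set_printoptions(suppress=True,precision=4)
for n,crop,sc in(("top",(215,180,425,320),3.5),("scene",(180,160,420,380),2.5)):
    g,st=snap(n,n+"c",crop,sc); H=hsv(g)
    m=(H[...,0]>8)&(H[...,0]<24)&(H[...,1]>110)&(H[...,2]>70)
    x0,y0,x1,y1=crop; mm=np.zeros_like(m); mm[y0:y1,x0:x1]=m[y0:y1,x0:x1]
    for c,s in blobs(mm,20): print(n,"brass",c,s,cast(g,c,0.015)[0])
    b=(H[...,0]>105)&(H[...,0]<128)&(H[...,1]>120)
    mm[:]=0; mm[y0:y1,x0:x1]=b[y0:y1,x0:x1]
    for c,s in blobs(mm,8): print(n,"blue",c,s)
    print(g["range_z"][200:210,300:310].mean())
E
```

```text
top brass [271.8699 232.2358] [266 226  13  13 123] [0.6054 0.1418 0.015 ]
top brass [240.9256 234.8347] [235 229  13  13 121] [0.5933 0.2384 0.015 ]
top brass [275.5227 259.5379] [269 253  14  14 132] [0.5186 0.1253 0.015 ]
top brass [245.3471 264.0992] [239 258  14  13 121] [0.5006 0.2178 0.015 ]
top blue [385.4444 249.2222] [384 248   4   4   9]
top blue [318.7273 271.6061] [317 267   4  10  33]
1.4562633
scene brass [190.1208 162.6711] [180 160  28   9 149] [ 0.5753 -0.6116  0.015 ]
scene brass [347.7474 292.6598] [339 286  19  15 194] [0.5192 0.1319 0.015 ]
scene brass [320.2036 312.6697] [311 305  20  17 221] [0.606  0.1482 0.015 ]
scene brass [380.5491 314.5089] [371 307  20  17 224] [0.5016 0.2243 0.015 ]
scene brass [352.139  339.2896] [342 331  21  19 259] [0.5945 0.2449 0.015 ]
scene brass [201.1414 356.7879] [196 351  11  14  99] [0.8658 0.1165 0.015 ]
scene brass [211.1    372.2909] [206 367  12  13 110] [0.8655 0.1607 0.015 ]
scene blue [264.4894 194.3191] [263 186   4  17  47]
scene blue [324.9242 256.7576] [318 253  14   9  66]
scene blue [415.3049 374.7805] [411 370   9  10  82]
1.4276508
```

View pics/topc.png

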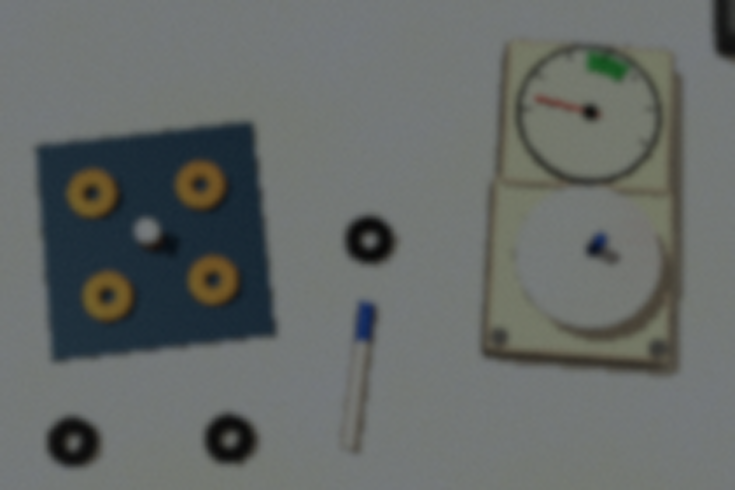

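View pics/scenec.png

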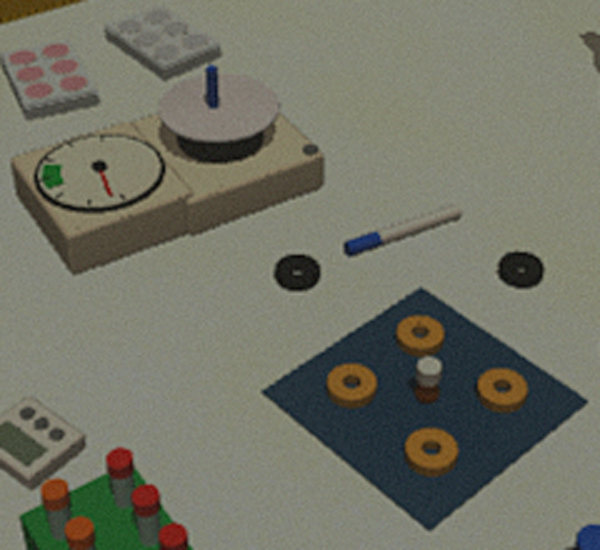

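```bash
python3 -m crank '[[3.1,-0.5,-2.6,0],[6.2,-1,-5.2,0],[9.3,-1.5,-7.8,0],[12.4,-2,-10.3,0],[15.5,-2,-12.8,0]]' 0.4 60
python3 -m crank '[[3.1,0,-2.6,0],[6.2,0,-5.2,0],[9.3,0,-7.8,0],[12.4,0,-10.3,0],[15.5,0,-12.8,0]]'
python3 -m crank '[[2,0,-2,-0.1],[4,0,-4,-0.2],[6.5,0,-5.5,-0.3],[6.5,0,-5.5,-0.35],[6.5,0,-5.5,-0.35]]'
python3 - <<'E'
from h import *
g,st=snap("wrist","w1");print(st["eef_pos"],st["orientation"],st["contact_force"],st["time_s"])
E
```

```text
time_s: 0.67
eef_pos: [0.3322, 0.4608, 0.2523]
orientation: [[0.941, 0.001, 0.339], [-0.339, 0.001, 0.941], [0.0, -1.0, 0.002]]
contact_force: [0.7, -0.4, -0.5]
opening: 0.0601
time_s: 1.08
eef_pos: [0.4343, 0.2872, 0.2515]
orientation: [[0.941, 0.0, 0.339], [-0.339, 0.0, 0.941], [0.0, -1.0, 0.0]]
contact_force: [0.1, 0.7, 0.7]
opening: 0.0597
time_s: 1.5
eef_pos: [0.4771, 0.2134, 0.2514]
orientation: [[1.0, 0.0, -0.002], [0.002, -0.0, 1.0], [0.0, -1.0, -0.0]]
contact_force: [-0.3, 0.4, 0.1]
opening: 0.0598
[0.4771237  0.2134408  0.25140686] [[ 9.99998372e-01  3.28420688e-04 -1.77418746e-03]
 [ 1.77422100e-03 -1.01871162e-04  9.99998421e-01]
 [ 3.28239431e-04 -9.99999941e-01 -1.02453687e-04]] [-0.27868922  0.37977009  0.09274941] 1.5
```

View pics/w1.png

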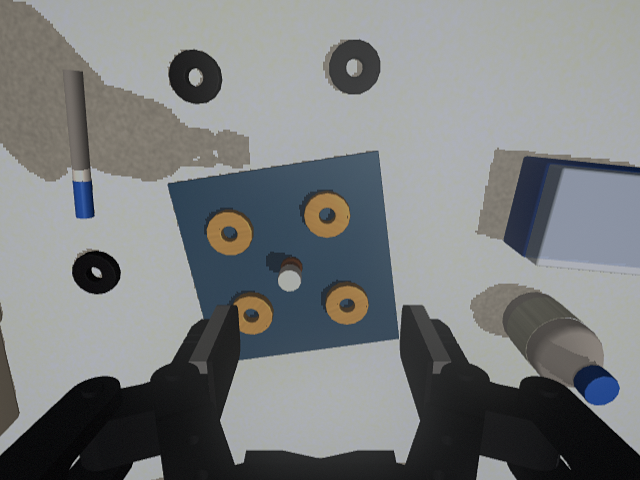

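Wrist view shows the mat with four brass rings at about (229,233), (327,215), (250,315) and (347,303), the vial at (288,275) in the middle, and black rings only off the mat.

```bash
cat >> h.py <<'E'
def brass(g):
    H=hsv(g); return ((H[...,0]>8)&(H[...,0]<24)&(H[...,1]>100)&(H[...,2]>90)).astype(np.uint8)
def rings(g,z,st=None,amin=300,show=True):
    out=[]
    cs,_=cv2.findContours(brass(g),cv2.RETR_EXTERNAL,cv2.CHAIN_APPROX_NONE)
    for c in cs:
        if cv2.contourArea(c)<amin: continue
        P=cast(g,c[:,0,:],z,st)[:,:2]
        ce,r=cv2.minEnclosingCircle((P*1000).astype(np.float32))
        out.append((np.array(ce)/1000,r)); 
        if show: print("ring",c[:,0].mean(0),"world mm",np.round(ce,1),"r",round(r,1))
    return out
E
python3 - <<'E'
from h import *
g,st=snap("wrist")
rings(g,0.013,st)
H=hsv(g)
# mat depth check
R,c=cam(g,st)
for u,v in((280,200),(100,300),(327,235),(315,215)):
    z=g["range_z"][v,u]; print((u,v),c+R@(z*np.array([(u-g["cx"])/g["fx"],(v-g["cy"])/g["fy"],1])))
E
```

```text
ring [251.06956522 315.04347826] world mm [606.5 143.1] r 21.8
ring [345.13913043 305.29565217] world mm [594.5 240.4] r 21.7
ring [227.2195122 234.1300813] world mm [519.3 126.4] r 21.7
ring [324.8503937 215.7007874] world mm [500.9 219.4] r 21.8
(280, 200) [0.4879929  0.17669599 0.00296018]
(100, 300) [ 0.59489753 -0.01296626  0.00079389]
(327, 235) [0.51891336 0.22149084 0.01539368]
(315, 215) [0.49920949 0.21015574 0.01587275]
```

```bash
python3 -m crank '[[1,2,-2,0],[2,5,-4,0],[3,8,-6.5,0],[4.2,11.5,-8.7,0],[4.2,14.5,-8.7,0]]'
python3 -m crank '[[0,1.0,0,0],[0,1.0,0,0]]'
python3 - <<'E'
from h import *
g,st=snap("wrist","w2",(160,180,480,420),2);print(st["eef_pos"],st["time_s"])
rings(g,0.014,st)
E
```

```text
time_s: 2.02
eef_pos: [0.52, 0.1249, 0.1052]
orientation: [[1.0, 0.002, 0.001], [-0.001, -0.002, 1.0], [0.002, -1.0, -0.002]]
contact_force: [0.2, 0.5, -0.2]
opening: 0.0597
time_s: 2.18
eef_pos: [0.5161, 0.1294, 0.0939]
orientation: [[1.0, -0.006, -0.005], [0.005, -0.001, 1.0], [-0.006, -1.0, -0.001]]
contact_force: [-0.6, -0.3, 1.3]
opening: 0.0599
[0.51607093 0.12942736 0.09387326] 2.1833
ring [342.82320442 382.66298343] world mm [605.9 143.7] r 21.9
ring [502.59210526 363.75877193] world mm [592. 241.] r 21.2
ring [316.67619048 252.24761905] world mm [518.9 126.9] r 21.8
ring [484.42396313 222.640553  ] world mm [500.9 219.7] r 21.8
```

View pics/w2.png

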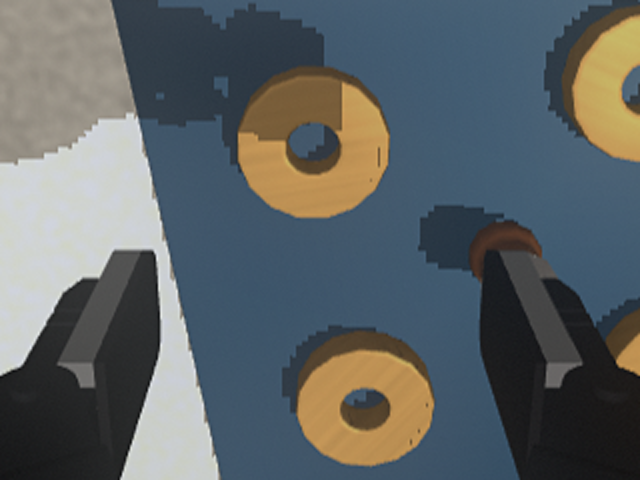

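The crop shows plain brass rings with a hole; my target is centred at crop (313,142), that is image (317,252). The vial at crop (505,250) is clear of the descent path.

```bash
python3 -m crank '[[0,2,0,0],[0,4,0,0],[0,5,0,0],[0,5,0,0],[0,5,0,0]]'
python3 - <<'E'
from h import *
g,st=snap("wrist","w3");print(st["eef_pos"],st["time_s"])
rings(g,0.014,st)
E
```

```text
time_s: 2.65
eef_pos: [0.519, 0.1296, 0.0474]
orientation: [[1.0, 0.001, -0.005], [0.005, 0.001, 1.0], [0.001, -1.0, 0.001]]
contact_force: [-0.2, 1.0, -0.3]
opening: 0.06
[0.51899222 0.12961463 0.0474103 ] 2.65
ring [347.12711864 427.90677966] world mm [604.7 143.8] r 22.8
ring [314.0745098  280.41568627] world mm [519.  126.8] r 21.9
ring [520.21782178 239.3960396 ] world mm [499.3 219.1] r 23.5
```

View pics/w3.png

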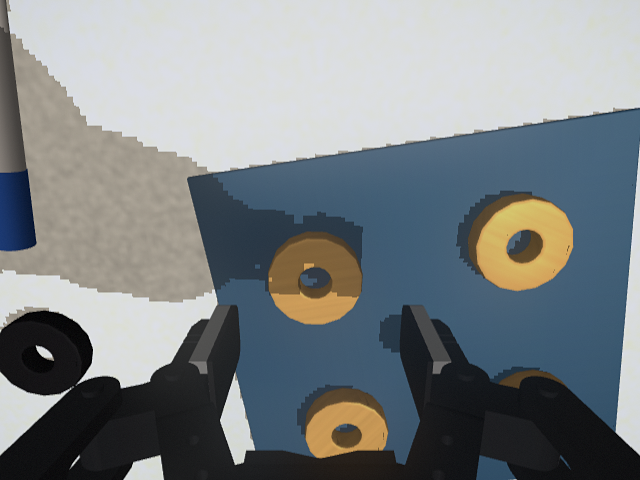

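```bash
python3 -m crank '[[0,2,-0.28,0],[0,3.4,-0.28,0],[0,4.1,-0.28,0],[0,4.3,-0.28,0],[0,4.3,-0.28,0]]'
python3 - <<'E'
from h import *
g,st=snap("wrist","w4",(160,160,480,400),2);print(st["eef_pos"],st["time_s"])
rings(g,0.014,st)
E
```

```text
time_s: 3.12
eef_pos: [0.5189, 0.126, 0.0038]
orientation: [[1.0, 0.0, -0.004], [0.004, 0.0, 1.0], [0.0, -1.0, 0.0]]
contact_force: [-0.5, -0.6, -0.4]
opening: 0.06
[0.51889022 0.12599906 0.00378552] 3.1167
ring [322.92753623 327.26956522] world mm [518.7 126.8] r 22.5
ring [583.44634146 277.59756098] world mm [498.9 218.9] r 24.4
```

View pics/w4.png

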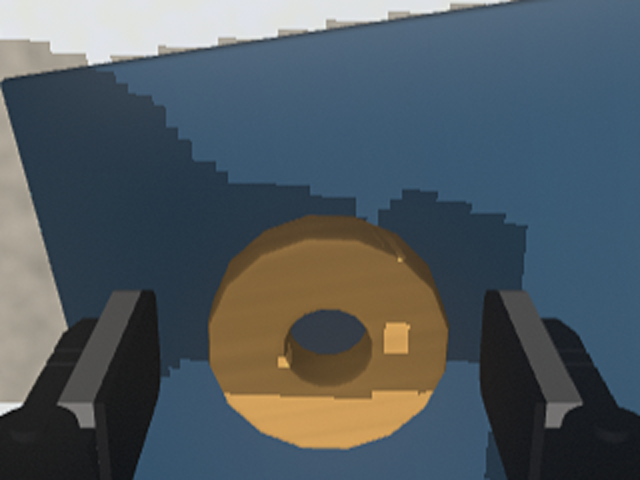

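```bash
python3 -m crank '[[0,0,0,0],[0,0,0,0],[0,0,0,0],[0,0,0,0],[0,0,0,0]]' -1 60
python3 -m crank '[[0,-1,0,0],[0,-4,0,0],[0,-8,0,0],[0,-12,0,0],[0,-16,0,0]]'
python3 - <<'E'
from h import *
g,st=snap("wrist","w5",(160,160,480,400),2);print(st["eef_pos"],st["time_s"],st["opening"],st["contact_force"])
g,st=snap("top","t5",(215,180,425,320),3.5)
E
```

```text
time_s: 3.58
eef_pos: [0.5193, 0.1261, 0.0048]
orientation: [[1.0, 0.002, -0.004], [0.004, 0.001, 1.0], [0.002, -1.0, 0.001]]
contact_force: [-2.6, -1.6, 9.9]
opening: 0.0412
time_s: 4.0
eef_pos: [0.518, 0.1254, 0.1657]
orientation: [[1.0, -0.0, -0.004], [0.004, -0.0, 1.0], [-0.0, -1.0, -0.0]]
contact_force: [1.2, 0.7, -0.8]
opening: 0.0409
[0.51797851 0.12538892 0.16573059] 4.0 0.04086348453845964 [ 1.20448982  0.66639904 -0.8200156 ]
```

View pics/w5.png

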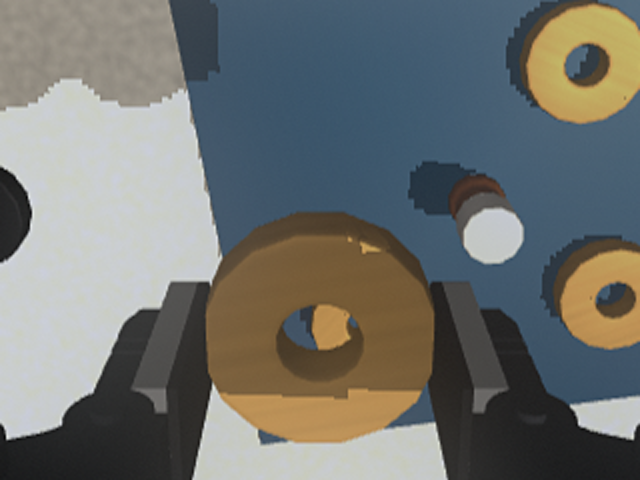

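```bash
python3 -m crank '[[0,-0.5,-3,0],[0,-1.5,-7,0],[0,-2.5,-11,0],[0,-3.5,-15,0],[0,-4,-19,0]]'
python3 - <<'E'
from h import *
g=get_image("top")
print(cast(g,(383.6,254.9),0.086),cast(g,(385.4,249.2),0.125))
E
```

```text
time_s: 4.52
eef_pos: [0.5191, -0.0661, 0.2046]
orientation: [[1.0, 0.001, -0.005], [0.005, 0.0, 1.0], [0.001, -1.0, 0.0]]
contact_force: [0.8, -0.0, -1.8]
opening: 0.0408
[[ 0.53139638 -0.19914628  0.086     ]] [[ 0.54011277 -0.19840034  0.125     ]]
```

```bash
python3 -m crank '[[1.3,0,-3,0],[2.6,0,-6.5,0],[4,0,-10,0],[5,0,-13.3,0],[5,0,-13.3,0]]'
python3 -m crank '[[0,0,0,0],[0,0,0,0],[0,0,0,0]]'
python3 - <<'E'
from h import *
g,st=snap("wrist","w6");print(st["eef_pos"],st["time_s"],st["contact_force"])
np.save("w6.npy",g,allow_pickle=True); np.save("s6.npy",st,allow_pickle=True)
E
```

```text
time_s: 4.98
eef_pos: [0.5699, -0.2053, 0.2036]
orientation: [[1.0, 0.001, 0.004], [-0.004, -0.005, 1.0], [0.001, -1.0, -0.005]]
contact_force: [-0.2, -1.1, 0.4]
opening: 0.0409
time_s: 5.23
eef_pos: [0.5696, -0.1953, 0.203]
orientation: [[1.0, -0.001, -0.006], [0.006, 0.001, 1.0], [-0.001, -1.0, 0.001]]
contact_force: [0.4, 0.4, -1.6]
opening: 0.0406
[ 0.56962713 -0.19525058  0.20297382] 5.2333 [ 0.37619704  0.43946379 -1.58542303]
```

View pics/w6.png

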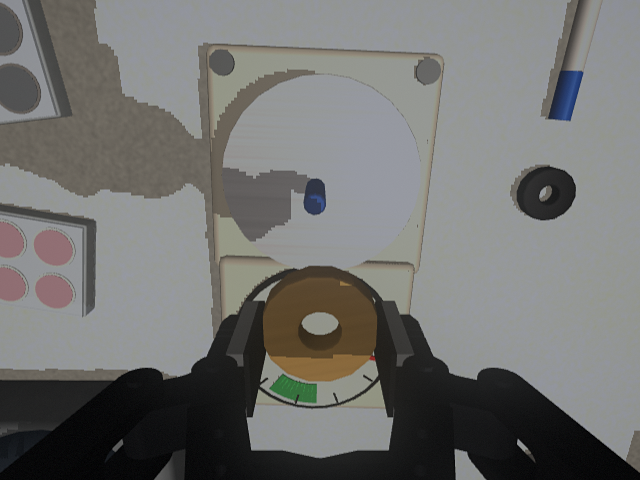

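The wrist view shows the pan (disc about (322,170)), the blue post with its top at about (315,204), and the held ring at (320,325).

Run:
```python
from h import *
g=np.load("w6.npy",allow_pickle=True).item(); st=np.load("s6.npy",allow_pickle=True).item()
np.set_printoptions(suppress=True,precision=4)
H=hsv(g); b=(H[...,0]>100)&(H[...,0]<130)&(H[...,1]>120); m=np.zeros(b.shape,bool); m[150:240,280:350]=b[150:240,280:350]
ys,xs=np.nonzero(m); print(xs.min(),xs.max(),ys.min(),ys.max(),len(xs))
R,c=cam(g,st); z=g["range_z"][ys,xs]
P=c+(z[:,None]*np.c_[(xs-g["cx"])/g["fx"],(ys-g["cy"])/g["fy"],np.ones(len(xs))])@R.T
print(P[:,2].min(),P[:,2].max())
t=P[:,2]>P[:,2].max()-0.003; print("top",t.sum(),P[t].mean(0),(P[t].min(0)+P[t].max(0))/2,P[t].min(0),P[t].max(0))
q=(P[:,2]>.09); print("post shaft",P[q][:,1].mean(), P[q][:,1].min(),P[q][:,1].max(),P[q][:,0].min())
# pan
zz=g["range_z"]; V,U=np.mgrid[0:480,0:640]
W=c+(zz[...,None]*np.dstack([(U-g["cx"])/g["fx"],(V-g["cy"])/g["fy"],np.ones(U.shape)]))@R.T
pm=(abs(W[...,2]-0.085)<0.008)&(U>180)&(U<460)&(V<262); print("panz",np.median(W[pm][:,2]))
k,l,s,cc=cv2.connectedComponentsWithStats(pm.astype(np.uint8)); i=1+np.argmax(s[1:,4]); pm=l==i
cs,_=cv2.findContours(pm.astype(np.uint8),cv2.RETR_EXTERNAL,cv2.CHAIN_APPROX_NONE); ct=max(cs,key=cv2.contourArea)[:,0]
Q=W[ct[:,1],ct[:,0]][:,:2]; ce,r=cv2.minEnclosingCircle((Q*1000).astype(np.float32)); print("pan",ce,r)
```

```text
310 325 195 211 100
0.13042760368509151 0.346220430730706
top 1 [ 0.4903 -0.1963  0.3462] [ 0.4903 -0.1963  0.3462] [ 0.4903 -0.1963  0.3462] [ 0.4903 -0.1963  0.3462]
post shaft -0.19619192351963277 -0.20089479434457683 -0.19303073661616027 0.4902618451125844
panz 0.08707287699728938
pan (537.9473266601562, -194.947998046875) 62.1361198425293
```

Run:
```python
from h import *
g=np.load("w6.npy",allow_pickle=True).item(); st=np.load("s6.npy",allow_pickle=True).item()
np.set_printoptions(suppress=True,precision=4)
R,c=cam(g,st); zz=g["range_z"]; V,U=np.mgrid[0:480,0:640]
W=c+(zz[...,None]*np.dstack([(U-g["cx"])/g["fx"],(V-g["cy"])/g["fy"],np.ones(U.shape)]))@R.T
box=(U>290)&(U<345)&(V>160)&(V<230)&(zz>0)
for lo in(.1285,.1305):
  t=box&(W[...,2]>lo)&(W[...,2]<.136); P=W[t]; print(t.sum(),P.mean(0),P.min(0),P.max(0),np.median(P[:,2]))
t=box&(W[...,2]>.1)&(W[...,2]<.128);P=W[t];print("shaft",t.sum(),P.mean(0),P.min(0),P.max(0))
```

```text
397 [ 0.542  -0.1986  0.1317] [ 0.5364 -0.2041  0.1286] [ 0.5485 -0.193   0.1339] 0.13182629718772146
356 [ 0.5422 -0.1985  0.1319] [ 0.5365 -0.2041  0.1305] [ 0.5478 -0.193   0.1339] 0.13192298784782258
shaft 196 [ 0.5379 -0.1986  0.1147] [ 0.5363 -0.2045  0.1001] [ 0.543  -0.1928  0.1279]
```

```bash
cat >> h.py <<'E'
def world(g,st):
    R,c=cam(g,st); zz=g["range_z"]; V,U=np.mgrid[0:480,0:640]
    W=c+(zz[...,None]*np.dstack([(U-g["cx"])/g["fx"],(V-g["cy"])/g["fy"],np.ones(U.shape)]))@R.T
    W[zz<=0]=np.nan; return W,U,V
def heldring(g,st):
    # hole edge of the held ring, upper face plane
    W,U,V=world(g,st); z0=st["eef_pos"][2]
    b=brass(g)>0; H=hsv(g); b=(H[...,0]>6)&(H[...,0]<26)&(H[...,1]>90)&(H[...,2]>50)
    t=b&(U>200)&(U<440)&(V>240)&(abs(W[...,2]-z0-.010)<.012)
    zt=np.nanpercentile(W[t][:,2],90); top=t&(abs(W[...,2]-zt)<.003)
    ct=np.argwhere(cv2.morphologyEx(top.astype(np.uint8),cv2.MORPH_CLOSE,np.ones((3,3)))>0)
    cs,hi=cv2.findContours(cv2.morphologyEx(top.astype(np.uint8),cv2.MORPH_CLOSE,np.ones((3,3))),cv2.RETR_CCOMP,cv2.CHAIN_APPROX_NONE)
    res={}
    for c,h in zip(cs,hi[0]):
        if cv2.contourArea(c)<150: continue
        P=cast(g,c[:,0],zt,st)[:,:2]*1000; A=np.c_[2*P,np.ones(len(P))]; s=np.linalg.lstsq(A,(P**2).sum(1),rcond=None)[0]
        print("hole" if h[3]>=0 else "outer",np.round(s[:2],1),"r",round(float(np.sqrt(s[2]+s[:2]@s[:2])),1),"rel TCP",np.round(s[:2]-st["eef_pos"][:2]*1000,1),"zt-TCP",round((zt-z0)*1000,1))
E
python3 - <<'E'
from h import *
g=np.load("w6.npy",allow_pickle=True).item(); st=np.load("s6.npy",allow_pickle=True).item()
heldring(g,st); print(st["orientation"])
E
```

```text
outer [ 568.3 -195.9] r 21.0 rel TCP [-1.4 -0.6] zt-TCP 11.2
hole [ 567.8 -195.7] r 7.3 rel TCP [-1.8 -0.5] zt-TCP 11.2
[[ 9.99981626e-01 -7.76545902e-04 -6.01209397e-03]
 [ 6.01298019e-03  1.14399037e-03  9.99981268e-01]
 [-7.69653578e-04 -9.99999044e-01  1.14863871e-03]]
```

```bash
python3 -m crank '[[-0.9,1,-0.1,0],[-1.8,2,-0.2,0],[-2.57,3,-0.2,0],[-2.57,4,-0.2,0],[-2.57,5,-0.2,0]]'
python3 -m crank '[[0,0,0,0],[0,0,0,0],[0,0,0,0],[0,0,0,0],[0,0,0,0]]'
python3 - <<'E'
from h import *
for i in range(2):
  g,st=snap("wrist","w7");print(st["eef_pos"],st["time_s"],st["contact_force"],st["orientation"][1,0]); heldring(g,st)
E
```

```text
time_s: 5.7
eef_pos: [0.5444, -0.1981, 0.153]
orientation: [[1.0, 0.001, -0.006], [0.006, 0.001, 1.0], [0.001, -1.0, 0.001]]
contact_force: [-0.2, -0.3, -1.7]
opening: 0.0407
time_s: 6.12
eef_pos: [0.5448, -0.1992, 0.1538]
orientation: [[1.0, 0.001, -0.004], [0.004, -0.0, 1.0], [0.001, -1.0, -0.0]]
contact_force: [0.2, 0.2, -1.4]
opening: 0.0412
[ 0.54479679 -0.19924903  0.15380689] 6.1167 [ 0.15564676  0.17589565 -1.36183564] 0.0042424198329618435
outer [ 543.3 -199.8] r 21.0 rel TCP [-1.5 -0.6] zt-TCP 11.3
hole [ 543.  -199.8] r 7.4 rel TCP [-1.8 -0.6] zt-TCP 11.3
[ 0.54467828 -0.19928507  0.1537697 ] 6.1667 [-0.08616698  0.12816135 -0.40276978] 0.00414146523270971
outer [ 543.2 -199.9] r 21.1 rel TCP [-1.5 -0.6] zt-TCP 11.3
hole [ 542.8 -199.8] r 7.4 rel TCP [-1.9 -0.5] zt-TCP 11.3
```

View pics/w7.png

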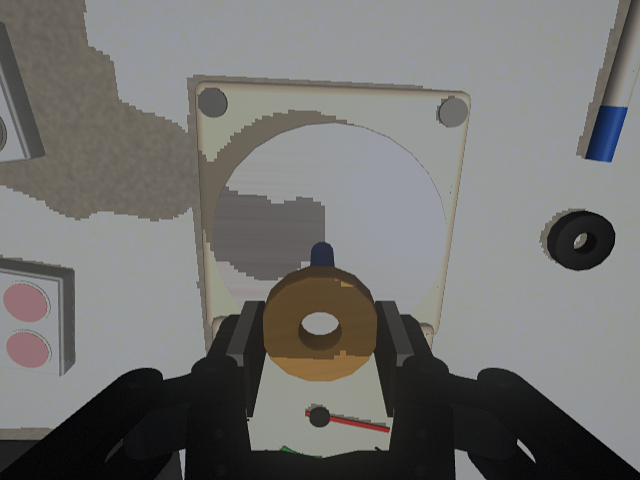

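Run:
```python
from h import *
g,st=snap("wrist"); W,U,V=world(g,st)
t=(U>290)&(U<350)&(V<275)&(V>225)&(W[...,2]>.098)&(W[...,2]<.13);P=W[t];print("shaft",t.sum(),P.mean(0),P.min(0),P.max(0))
pm=(abs(W[...,2]-.087)<.004)&(V<300)&(U>180)&(U<460)
k,l,s,cc=cv2.connectedComponentsWithStats(pm.astype(np.uint8)); pm=l==1+np.argmax(s[1:,4])
cs,_=cv2.findContours(pm.astype(np.uint8),cv2.RETR_EXTERNAL,cv2.CHAIN_APPROX_NONE); ct=max(cs,key=cv2.contourArea)[:,0]; ct=ct[ct[:,1]<240]
Q=W[ct[:,1],ct[:,0]][:,:2]*1000; s=np.linalg.lstsq(np.c_[2*Q,np.ones(len(Q))],(Q**2).sum(1),rcond=None)[0]; print("pan",s[:2],np.sqrt(s[2]+s[:2]@s[:2]))
```

```text
shaft 332 [ 0.53751255 -0.19868234  0.10826406] [ 0.53590596 -0.20454968  0.09808716] [ 0.54189116 -0.19306168  0.11996896]
pan [ 537.28234681 -194.9782566 ] 61.22378100789239
```

```bash
python3 -m crank '[[-0.09,0.5,0.11,0],[-0.09,1.1,0.11,0],[-0.09,1.6,0.11,0],[-0.09,1.9,0.11,0],[-0.09,2.1,0.11,0]]'
python3 -m crank '[[0,0.2,0,0],[0,0.4,0,0],[0,0.5,0,0],[0,0.6,0,0],[0,0.6,0,0]]'
cat >> h.py <<'E'
def needle(g,st=None,P=None):
    H=hsv(g); W,U,V=world(g,st) if "rvec" not in g else (None,None,None)
    r=((H[...,0]<6)|(H[...,0]>174))&(H[...,1]>140)&(H[...,2]>60)
    return r
E
python3 - <<'E'
from h import *
g,st=snap("wrist","w8");print(st["eef_pos"],st["time_s"],st["contact_force"]); heldring(g,st)
E
```

```text
time_s: 6.68
eef_pos: [0.5428, -0.1979, 0.1314]
orientation: [[1.0, -0.001, -0.004], [0.004, 0.0, 1.0], [-0.001, -1.0, 0.0]]
contact_force: [0.4, 0.6, -1.8]
opening: 0.041
time_s: 7.1
eef_pos: [0.5433, -0.1981, 0.1262]
orientation: [[1.0, -0.0, -0.004], [0.004, 0.0, 1.0], [-0.0, -1.0, 0.0]]
contact_force: [-0.2, -0.7, -1.2]
opening: 0.0412
[ 0.54328592 -0.19806708  0.12618325] 7.1 [-0.17972945 -0.72680436 -1.18623625]
outer [ 541.8 -198.7] r 21.1 rel TCP [-1.5 -0.6] zt-TCP 11.3
hole [ 541.5 -198.5] r 7.3 rel TCP [-1.8 -0.4] zt-TCP 11.3
```

View pics/w8.png

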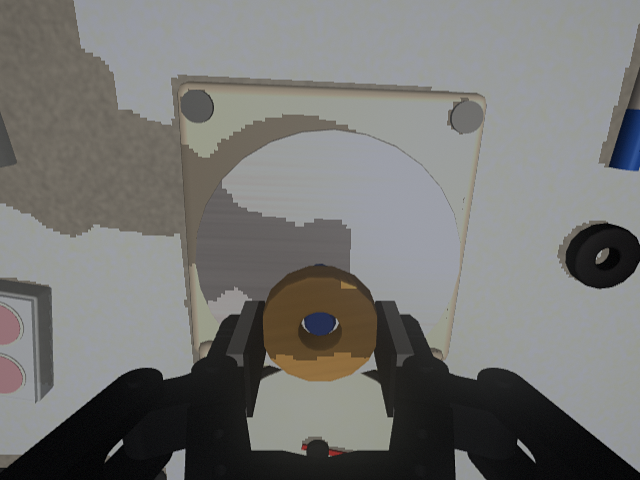

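Run:
```python
from h import *
g,st=snap("wrist","w9",(270,270,370,370),6); W,U,V=world(g,st)
t=(U>230)&(U<420)&(V<240)&(V>170);print("pan z",np.nanmedian(W[t][:,2]))
t=(U>312)&(U<328)&(V>318)&(V<330);print("post top",np.nanmedian(W[t],0)); print(observe()["time_s"])
```

```text
pan z 0.08704014406427138
post top [ 0.54262728 -0.19840857  0.13202699]
7.2
```

View pics/w9.png

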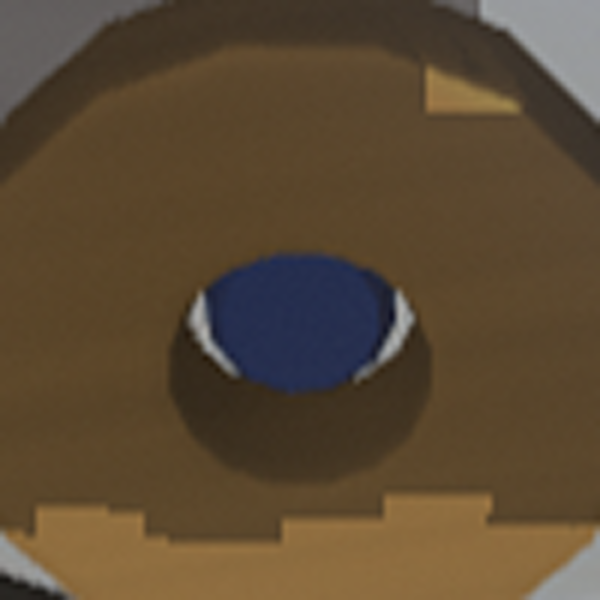

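```bash
python3 -m crank '[[0.03,0.8,0,0],[0.03,1.6,0,0],[0.03,2.4,0,0],[0.03,3.1,0,0],[0.03,3.4,0,0]]'
python3 -m crank '[[0,0.2,0,0],[0,0.4,0,0],[0,0.6,0,0],[0,0.8,0,0],[0,0.85,0,0]]'
python3 -m crank '[[0,0,0,0],[0,0,0,0],[0,0,0,0]]'
python3 - <<'E'
from h import *
g,st=snap("wrist","w10"); W,U,V=world(g,st); print(st["eef_pos"],st["contact_force"])
t=(U>230)&(U<420)&(V<240)&(V>190);print("pan z",np.nanmedian(W[t][:,2])); heldring(g,st)
E
```

```text
time_s: 7.62
eef_pos: [0.5428, -0.1977, 0.0906]
orientation: [[1.0, -0.002, -0.004], [0.004, 0.0, 1.0], [-0.002, -1.0, 0.0]]
contact_force: [0.5, -0.1, -1.4]
opening: 0.0408
time_s: 8.03
eef_pos: [0.5437, -0.1982, 0.0838]
orientation: [[1.0, 0.0, -0.004], [0.004, -0.0, 1.0], [0.0, -1.0, -0.0]]
contact_force: [-0.9, 0.1, 0.8]
opening: 0.0411
time_s: 8.28
eef_pos: [0.5437, -0.1981, 0.084]
orientation: [[1.0, 0.0, -0.004], [0.004, -0.0, 1.0], [0.0, -1.0, -0.0]]
contact_force: [0.8, -0.6, -0.5]
opening: 0.0407
[ 0.54372879 -0.19814774  0.08400476] [ 0.77285602 -0.63863701 -0.49087936]
pan z 0.08265669887200794
outer [ 541.3 -198.8] r 18.2 rel TCP [-2.4 -0.6] zt-TCP 11.3
```

View pics/w10.png

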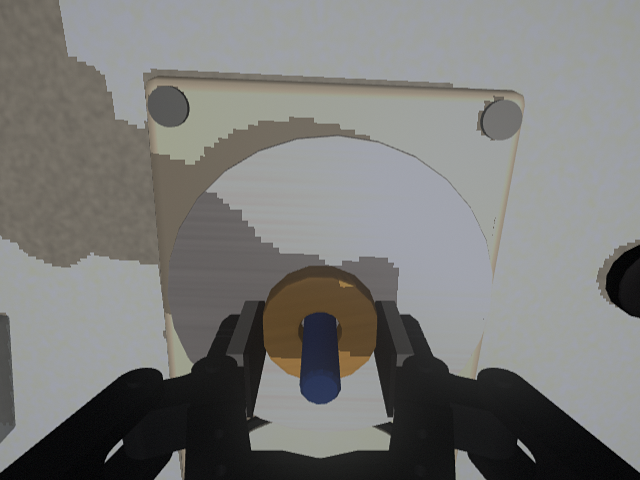

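```bash
python3 -m crank '[[0,0,0,0],[0,0,0,0],[0,0,0,0],[0,0,0,0]]' 0.4
python3 -m crank '[[0,-1,0,0],[0,-3,0,0],[0,-6,0,0],[0,-9,0,0],[0,-12,0,0]]'
python3 -m crank '[[0,0,0,0],[0,0,0,0]]'
python3 - <<'E'
from h import *
g,st=snap("wrist","w11"); W,U,V=world(g,st); print(st["eef_pos"],st["contact_force"],st["time_s"])
g,st=snap("top","t11",(215,180,425,320),3.5)
E
```

```text
time_s: 8.67
eef_pos: [0.5437, -0.1981, 0.0839]
orientation: [[1.0, 0.0, -0.004], [0.004, -0.0, 1.0], [0.0, -1.0, -0.0]]
contact_force: [-0.2, 0.5, 0.2]
opening: 0.0599
time_s: 9.08
eef_pos: [0.5433, -0.1982, 0.2058]
orientation: [[1.0, -0.0, -0.004], [0.004, -0.0, 1.0], [-0.0, -1.0, -0.0]]
contact_force: [0.5, -0.5, 0.3]
opening: 0.0601
time_s: 9.25
eef_pos: [0.5448, -0.1985, 0.2063]
orientation: [[1.0, 0.005, -0.004], [0.004, -0.001, 1.0], [0.005, -1.0, -0.001]]
contact_force: [-0.1, 0.0, 0.5]
opening: 0.0598
[ 0.54482929 -0.19851122  0.20633732] [-0.1145425   0.04471233  0.48491871] 9.25
```

View pics/w11.png

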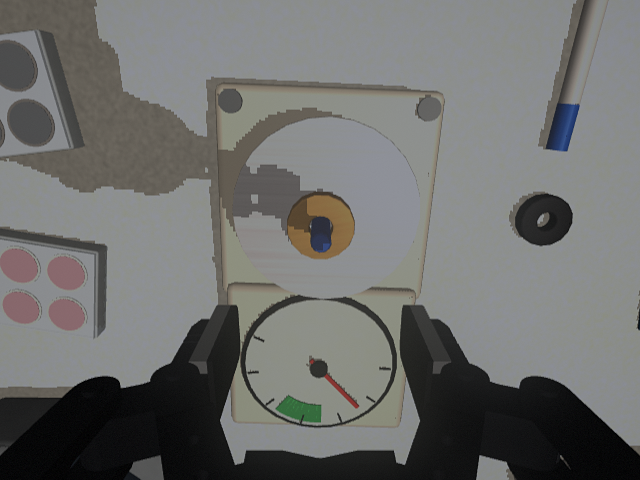

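View pics/t11.png

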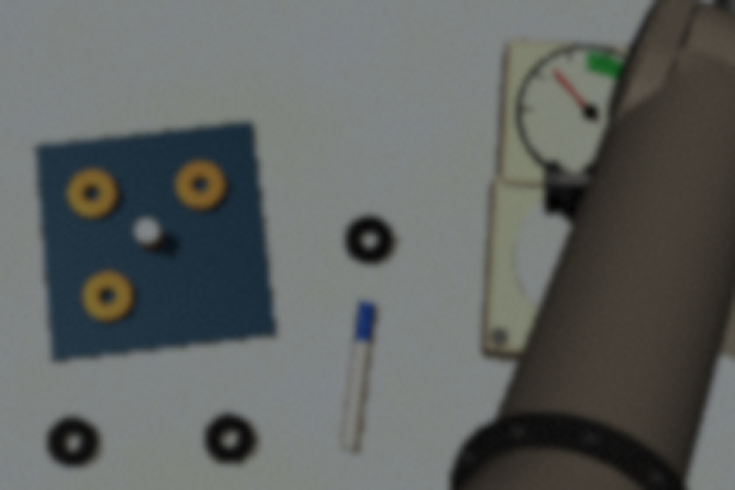

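Ring 1 is flat on the post at (321,226). The needle points to (357,407), short of the green band at (298,408). Measuring the needle next.

Run:
```python
from h import *
g,st=snap("wrist"); 
def ang(c,t,gm,pan):
    c,t,gm=cast(g,[c,t,gm],0.061,st)[:,:2]
    x=c-np.array(pan); print("dial",c,np.linalg.norm(x)); yaw=np.arctan2(x[1],x[0])
    for n,p in(("needle",t),("green",gm)):
        d=p-c; a=np.arctan2(d[1],d[0])-yaw; print(n,np.pi/2-a)
H=hsv(g); m=((H[...,0]<6)|(H[...,0]>174))&(H[...,1]>130)&(H[...,2]>60); m[:300]=0; m[:,:245]=0;m[:,395:]=0
ys,xs=np.nonzero(m); print(len(xs)); i=np.argmax(np.hypot(xs-318,ys-369))
G=(H[...,0]>50)&(H[...,0]<80)&(H[...,1]>100)&(H[...,2]>50); gy,gx=np.nonzero(G); print((xs[i],ys[i]),gx.mean(),gy.mean())
ang((318,369),(xs[i],ys[i]),(gx.mean(),gy.mean()),(.5376,-.1949))
```

```text
180
(np.int64(357), np.int64(412)) 298.7669902912621 415.4549237170596
dial [ 0.66782952 -0.19898131] 0.13029345844451892
needle 0.8769497686925454
green 1.875176250893627
```

```bash
python3 -m crank '[[0.7,0,3,0],[1.4,0,7,0],[2.1,0,11,0],[2.8,0,15,0],[3.5,0,19,0]]'
python3 -m crank '[[0.8,2,4,0],[1.6,5,8,0],[2.4,8,12,0],[2.7,11,14.9,0],[2.7,14,14.9,0]]'
python3 -m crank '[[0,1.5,0,0],[0,2,0,0],[0,2,0,0],[0,2,0,0]]'
python3 - <<'E'
from h import *
g,st=snap("wrist","w12"); print(st["eef_pos"],st["orientation"][1,0],st["time_s"])
rings(g,0.014,st)
E
```

```text
time_s: 9.82
eef_pos: [0.5769, -0.0062, 0.2024]
orientation: [[1.0, -0.003, -0.004], [0.004, -0.0, 1.0], [-0.003, -1.0, -0.0]]
contact_force: [1.4, -0.4, -0.6]
opening: 0.0598
time_s: 10.23
eef_pos: [0.6047, 0.1455, 0.0684]
orientation: [[1.0, 0.002, -0.009], [0.009, 0.003, 1.0], [0.002, -1.0, 0.003]]
contact_force: [0.6, 0.6, 0.5]
opening: 0.06
time_s: 10.57
eef_pos: [0.6042, 0.138, 0.0494]
orientation: [[1.0, -0.0, -0.002], [0.002, -0.001, 1.0], [-0.0, -1.0, -0.001]]
contact_force: [1.0, 0.1, 0.6]
opening: 0.0598
[0.60422931 0.1379828  0.04938731] 0.0024999016124208624 10.5667
ring [332.55263158 278.87969925] world mm [604.7 143. ] r 23.1
ring [542.34172662 256.13669065] world mm [593.  238.3] r 24.3
ring [525.09114583  44.60677083] world mm [501.1 218.2] r 23.3
```

View pics/w12.png

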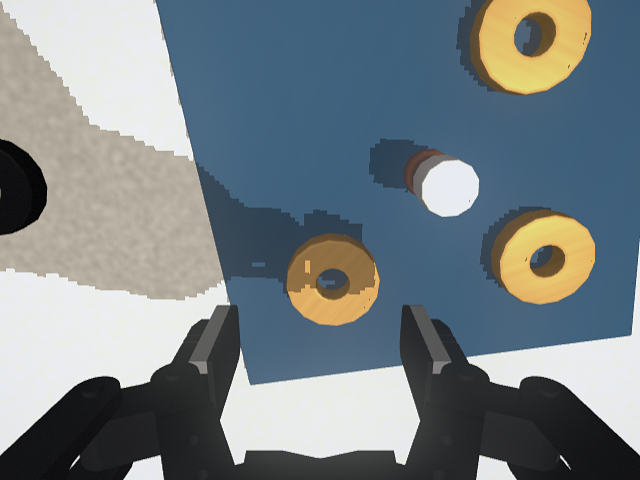

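```bash
python3 -m crank '[[0.1,1,0.3,0],[0.1,2,0.3,0],[0.1,3,0.3,0],[0.1,3.6,0.3,0],[0.1,3.6,0.3,0]]'
python3 - <<'E'
from h import *
g,st=snap("wrist"); print(st["eef_pos"],st["orientation"][1,0],st["time_s"])
rings(g,0.014,st)
E
```

```text
time_s: 11.03
eef_pos: [0.6035, 0.1419, 0.0112]
orientation: [[1.0, -0.003, -0.004], [0.004, -0.001, 1.0], [-0.003, -1.0, -0.001]]
contact_force: [-0.7, 0.1, 0.2]
opening: 0.0594
[0.60352524 0.14187631 0.01121886] 0.004129797482108409 11.0333
ring [323.95597484 321.71069182] world mm [604.3 143.4] r 23.5
ring [578.38544474 294.26415094] world mm [592.4 238.1] r 24.9
ring [567.86417323  38.97440945] world mm [504.1 217.2] r 22.8
```

```bash
python3 -m crank '[[0,0.3,0.15,0],[0,0.62,0.15,0],[0,0.62,0.15,0]]'
python3 -m crank '[[0,0,0,0],[0,0,0,0],[0,0,0,0],[0,0,0,0],[0,0,0,0]]' -1 60
python3 -m crank '[[0,-1,0,0],[0,-4,0,0],[0,-8,0,0],[0,-12,0,0],[0,-16,0,0]]'
python3 -m crank '[[-0.7,-1,-3,0],[-1.4,-2,-7,0],[-2.1,-3,-11,0],[-2.8,-4,-15,0],[-3.5,-4,-19,0]]'
python3 -m crank '[[0,0,-3.5,0],[0,0,-7,0],[0,0,-11,0],[0,0,-14,0],[0,0,-15.2,0]]'
python3 -m crank '[[0,0,0,0],[0,0,0,0],[0,0,0,0],[0,0,0,0],[0,0,0,0]]'
cat >> h.py <<'E'
def post(g,st):
    W,U,V=world(g,st); z=W[...,2]; H=hsv(g)
    box=(U>270)&(U<370)&(V>120)&(V<300)&(H[...,0]>95)&(H[...,0]<135)&(H[...,1]>80)
    P=W[box&(z>.1)&(z<.136)]; zt=np.percentile(P[:,2],95); T=P[P[:,2]>zt-.003]
    print("post top z",round(zt,4),"centre mm",np.round((T.min(0)+T.max(0))[:2]*500,1),"extent",np.round((T.max(0)-T.min(0))[:2]*1000,1),len(T))
def dial(g,st):
    H=hsv(g); W,U,V=world(g,st)
    m=((H[...,0]<6)|(H[...,0]>174))&(H[...,1]>130)&(H[...,2]>60)&(abs(W[...,2]-.062)<.006)
    G=(H[...,0]>50)&(H[...,0]<80)&(H[...,1]>100)&(H[...,2]>50)
    c=np.array([.66783,-.19898]); yaw=np.arctan2(c[1]+.1949,c[0]-.5376)
    for n,k in(("needle",m),("green",G)):
        ys,xs=np.nonzero(k); 
        if len(xs)<10: print(n,"not seen"); continue
        d=cast(g,np.c_[xs,ys],.061,st)[:,:2]-c; r=np.hypot(*d.T); q=(r<.06)&(r>.018); d=d[q]; 
        a=np.pi/2-np.arctan2(d[:,1],d[:,0])+yaw; print(n,np.round(np.median(a),3),np.round([a.min(),a.max()],2),q.sum())
E
python3 - <<'E'
from h import *
g,st=snap("wrist","w13"); print(st["eef_pos"],st["orientation"][1,0],st["time_s"],st["contact_force"])
heldring(g,st); post(g,st); dial(g,st)
E
```

```text
time_s: 11.33
eef_pos: [0.6047, 0.144, 0.0066]
orientation: [[1.0, -0.0, -0.004], [0.004, 0.0, 1.0], [-0.0, -1.0, 0.0]]
contact_force: [-1.2, 0.7, 0.1]
opening: 0.0601
time_s: 11.75
eef_pos: [0.6052, 0.1439, 0.0077]
orientation: [[1.0, 0.001, -0.004], [0.004, 0.0, 1.0], [0.001, -1.0, 0.0]]
contact_force: [-2.1, 0.3, 5.7]
opening: 0.0398
time_s: 12.17
eef_pos: [0.6044, 0.1434, 0.1689]
orientation: [[1.0, -0.001, -0.004], [0.004, -0.0, 1.0], [-0.001, -1.0, -0.0]]
contact_force: [1.3, 0.2, -1.6]
opening: 0.0402
time_s: 12.58
eef_pos: [0.5711, -0.0481, 0.2095]
orientation: [[1.0, 0.004, -0.004], [0.004, 0.0, 1.0], [0.004, -1.0, 0.0]]
contact_force: [0.9, -0.0, -1.4]
opening: 0.0403
time_s: 13.0
eef_pos: [0.5698, -0.2047, 0.2077]
orientation: [[1.0, 0.0, 0.003], [-0.003, -0.003, 1.0], [0.0, -1.0, -0.003]]
contact_force: [-0.6, -0.6, -1.0]
opening: 0.0405
time_s: 13.42
eef_pos: [0.5717, -0.1964, 0.2069]
orientation: [[1.0, -0.0, -0.007], [0.007, 0.001, 1.0], [-0.0, -1.0, 0.001]]
contact_force: [-0.3, 0.4, -2.5]
opening: 0.0403
[ 0.57170552 -0.19643807  0.20690374] 0.006881283278832392 13.4167 [-0.2610289   0.44148927 -2.46068557]
outer [ 571.2 -197. ] r 21.1 rel TCP [-0.5 -0.6] zt-TCP 8.5
hole [ 570.8 -196.9] r 7.4 rel TCP [-0.9 -0.5] zt-TCP 8.5
post top z 0.1282 centre mm [ 541.9 -198.5] extent [10.7 10.9] 318
needle 0.896 [0.86 0.94] 42
green 1.877 [1.52 2.23] 764
```

View pics/w13.png

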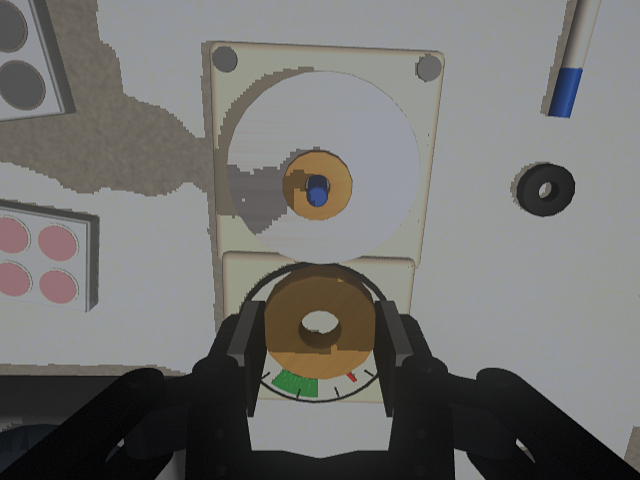

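```bash
python3 -m crank '[[-0.9,1,-0.05,0],[-1.9,2.2,-0.1,0],[-2.87,3.6,-0.16,0],[-2.87,5,-0.16,0],[-2.87,6.2,-0.16,0]]'
python3 -m crank '[[0,0,0,0],[0,0,0,0],[0,0,0,0],[0,0,0,0],[0,0,0,0]]'
python3 - <<'E'
from h import *
g,st=snap("wrist","w14"); print(st["eef_pos"],st["orientation"][1,0],st["time_s"],st["contact_force"])
heldring(g,st); g,st=snap("wrist"); heldring(g,st)
E
```

```text
time_s: 13.88
eef_pos: [0.5422, -0.1994, 0.1442]
orientation: [[1.0, -0.0, -0.005], [0.005, 0.0, 1.0], [-0.0, -1.0, 0.0]]
contact_force: [0.5, 0.7, -1.5]
opening: 0.0401
time_s: 14.3
eef_pos: [0.5434, -0.2002, 0.1457]
orientation: [[1.0, 0.001, -0.004], [0.004, -0.0, 1.0], [0.001, -1.0, -0.0]]
contact_force: [0.6, -1.2, -1.1]
opening: 0.0404
[ 0.54336352 -0.20017179  0.14572971] 0.00442966954520633 14.3 [ 0.58041722 -1.24679461 -1.05309474]
outer [ 542.8 -200.7] r 21.0 rel TCP [-0.6 -0.5] zt-TCP 8.5
hole [ 542.5 -200.7] r 7.4 rel TCP [-0.9 -0.5] zt-TCP 8.5
outer [ 542.7 -200.7] r 21.0 rel TCP [-0.6 -0.6] zt-TCP 8.5
hole [ 542.2 -200.6] r 7.4 rel TCP [-1.  -0.5] zt-TCP 8.5
```

```bash
python3 -m crank '[[-0.03,0.3,0.21,0],[-0.03,0.7,0.21,0],[-0.03,1.1,0.21,0],[-0.03,1.3,0.21,0],[-0.03,1.5,0.21,0]]'
python3 -m crank '[[0,0.15,0,0],[0,0.3,0,0],[0,0.45,0,0],[0,0.5,0,0],[0,0.5,0,0]]'
cat >> h.py <<'E'
def inhole(g,st):
    W,U,V=world(g,st)
    t=(U>230)&(U<420)&(V<240)&(V>200);print("pan z",np.nanmedian(W[t][:,2]))
    t=(U>312)&(U<328)&(V>318)&(V<330);print("in hole",np.nanmedian(W[t],0),st["eef_pos"],st["contact_force"],st["time_s"])
E
python3 - <<'E'
from h import *
g,st=snap("wrist","w15",(220,220,420,370),4); heldring(g,st); inhole(g,st)
E
```

```text
time_s: 14.82
eef_pos: [0.5421, -0.1979, 0.1294]
orientation: [[1.0, -0.001, -0.004], [0.004, 0.0, 1.0], [-0.001, -1.0, 0.0]]
contact_force: [-0.4, 0.6, -1.2]
opening: 0.0402
time_s: 15.23
eef_pos: [0.5423, -0.1979, 0.1248]
orientation: [[1.0, -0.0, -0.004], [0.004, 0.0, 1.0], [-0.0, -1.0, 0.0]]
contact_force: [-0.1, -0.2, -1.4]
opening: 0.0402
outer [ 541.7 -198.5] r 21.1 rel TCP [-0.6 -0.6] zt-TCP 8.5
hole [ 541.4 -198.4] r 7.3 rel TCP [-0.9 -0.5] zt-TCP 8.5
pan z 0.08213454497859057
in hole [ 0.5435926  -0.19825171  0.12694417] [ 0.54227699 -0.19792891  0.12480967] [-0.13032078 -0.18353412 -1.44638156] 15.2333
```

View pics/w15.png

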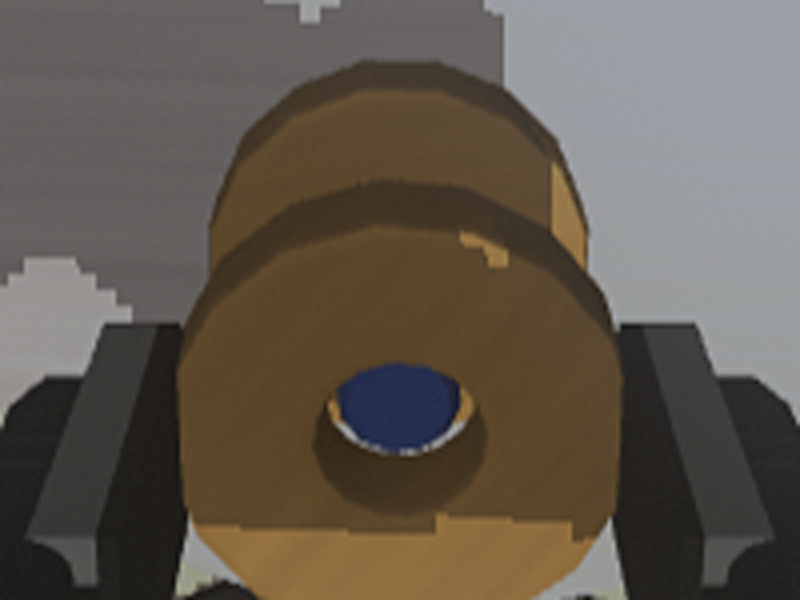

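```bash
python3 -m crank '[[0.04,0.7,0,0],[0.04,1.4,0,0],[0.04,2,0,0],[0.04,2.4,0,0],[0.04,2.6,0,0]]'
python3 -m crank '[[0,0.2,0,0],[0,0.4,0,0],[0,0.55,0,0],[0,0.6,0,0],[0,0.6,0,0]]'
python3 -m crank '[[0,0,0,0],[0,0,0,0],[0,0,0,0]]'
python3 - <<'E'
from h import *
g,st=snap("wrist","w16",(160,200,480,440),2); heldring(g,st); inhole(g,st)
E
```

```text
time_s: 15.7
eef_pos: [0.5422, -0.1977, 0.0978]
orientation: [[1.0, -0.002, -0.004], [0.004, 0.0, 1.0], [-0.002, -1.0, 0.0]]
contact_force: [0.2, -0.1, 0.1]
opening: 0.0407
time_s: 16.12
eef_pos: [0.5428, -0.198, 0.093]
orientation: [[1.0, 0.0, -0.004], [0.004, -0.0, 1.0], [0.0, -1.0, -0.0]]
contact_force: [-1.3, 0.5, 0.4]
opening: 0.0402
time_s: 16.37
eef_pos: [0.5428, -0.198, 0.0931]
orientation: [[1.0, 0.0, -0.004], [0.004, -0.0, 1.0], [0.0, -1.0, -0.0]]
contact_force: [-0.0, 0.3, -0.4]
opening: 0.0404
outer [ 542.2 -198.5] r 21.0 rel TCP [-0.6 -0.6] zt-TCP 8.6
hole [ 548.5 -198.5] r 11.0 rel TCP [ 5.7 -0.5] zt-TCP 8.6
pan z 0.07702198000006524
in hole [ 0.53678181 -0.19834459  0.10815933] [ 0.54277606 -0.19798027  0.09306255] [-0.03870871  0.33414056 -0.35725486] 16.3667
```

View pics/w16.png

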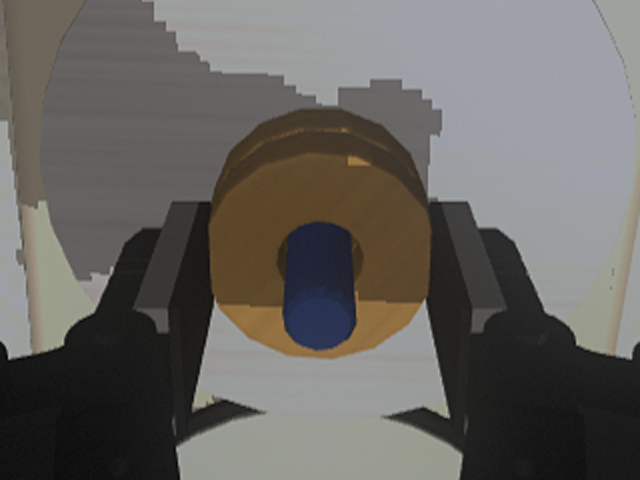

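Ring 2 sits on ring 1 and the post stands through both. I'll release it.

```bash
python3 -m crank '[[0,0,0,0],[0,0,0,0],[0,0,0,0],[0,0,0,0]]' 0.4
python3 -m crank '[[0,-1,0,0],[0,-3,0,0],[0,-6,0,0],[0,-9,0,0],[0,-11,0,0]]'
python3 -m crank '[[0,0,0,0],[0,0,0,0],[0,0,0,0],[0,0,0,0],[0,0,0,0]]'
python3 - <<'E'
from h import *
g,st=snap("wrist","w17"); print(st["eef_pos"],st["contact_force"],st["time_s"]); dial(g,st)
g,st=snap("wrist");dial(g,st)
E
```

```text
time_s: 16.75
eef_pos: [0.5429, -0.1979, 0.093]
orientation: [[1.0, 0.0, -0.004], [0.004, -0.0, 1.0], [0.0, -1.0, -0.0]]
contact_force: [-0.2, -0.4, 0.5]
opening: 0.0596
time_s: 17.17
eef_pos: [0.5436, -0.1986, 0.2064]
orientation: [[1.0, 0.003, -0.004], [0.004, -0.001, 1.0], [0.003, -1.0, -0.001]]
contact_force: [1.3, -0.4, 0.2]
opening: 0.0599
time_s: 17.58
eef_pos: [0.542, -0.1977, 0.2018]
orientation: [[1.0, -0.002, -0.004], [0.004, 0.0, 1.0], [-0.002, -1.0, 0.0]]
contact_force: [0.6, -0.0, -0.2]
opening: 0.0599
[ 0.54197125 -0.19768799  0.20178389] [ 0.61458469 -0.01615495 -0.24811925] 17.5833
needle 1.491 [1.44 1.58] 144
green 1.89 [1.52 2.24] 716
needle 1.491 [1.44 1.58] 144
green 1.889 [1.52 2.24] 720
```

View pics/w17.png

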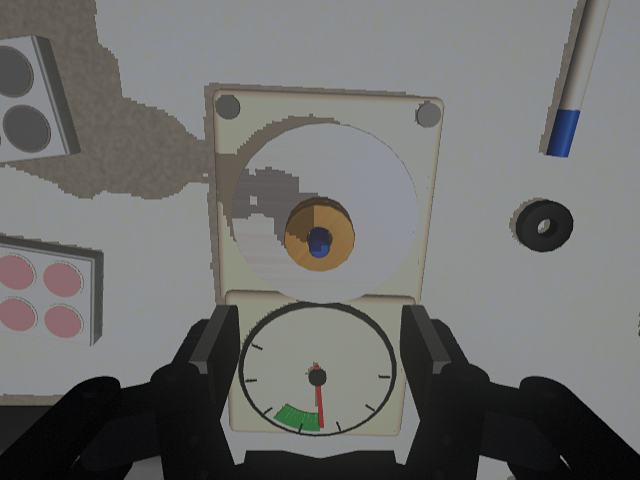

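Run:
```python
from h import *
g,st=snap("wrist","w18",(230,290,410,450),4.4)
```

```text
(no output)
```

View pics/w18.png

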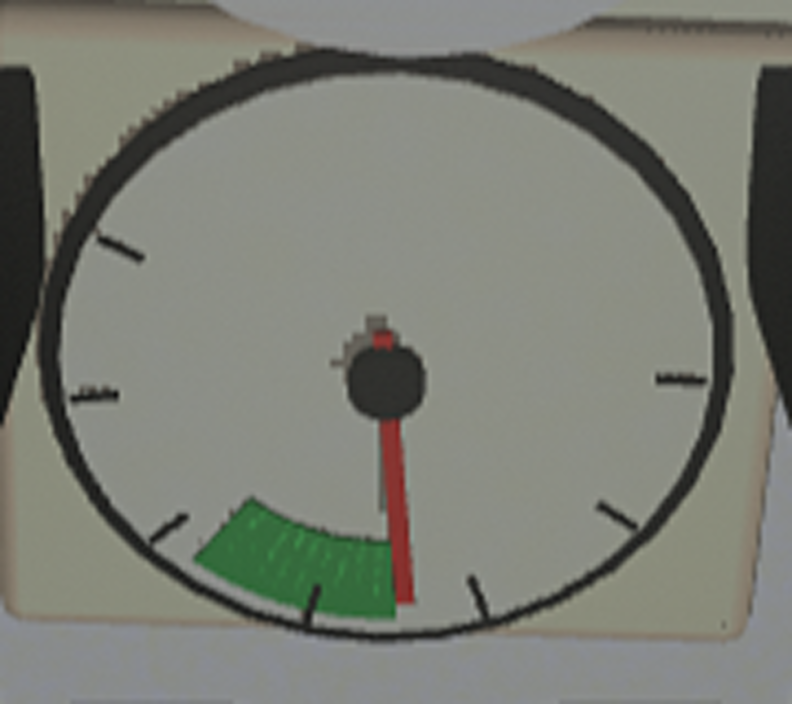

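The needle's left edge lies against the green band's start, with its centre line at about 1.46, just outside the 1.50 limit. A third ring (+0.51 to 0.69) should bring it to about 2.0–2.15.

```bash
python3 -m crank '[[-0.4,0,3,0],[-0.8,0,7,0],[-1.2,0,11,0],[-1.6,0,15,0],[-2,0,19,0]]'
python3 -m crank '[[-0.5,0,4,0],[-1,1,8,0],[-1.5,2,12,0],[-2,3,16,0],[-2,4,20,0]]'
python3 -m crank '[[0,3,1.5,0],[0,6,2.6,0],[0,9,2.6,0],[0,11,2.6,0],[0,11,2.6,0]]'
python3 -m crank '[[0,0,0,0],[0,0,0,0],[0,0,0,0],[0,0,0,0]]'
python3 - <<'E'
from h import *
g,st=snap("wrist","w19"); print(st["eef_pos"],st["orientation"][1,0],st["time_s"])
rings(g,0.014,st)
E
```

```text
time_s: 18.15
eef_pos: [0.5214, -0.0065, 0.2028]
orientation: [[1.0, -0.0, -0.004], [0.004, -0.0, 1.0], [-0.0, -1.0, -0.0]]
contact_force: [1.1, 0.2, 0.3]
opening: 0.0599
time_s: 18.57
eef_pos: [0.4998, 0.1937, 0.1624]
orientation: [[1.0, -0.001, -0.004], [0.004, 0.0, 1.0], [-0.001, -1.0, 0.0]]
contact_force: [1.6, -0.1, -0.0]
opening: 0.0595
time_s: 18.98
eef_pos: [0.4979, 0.2167, 0.0487]
orientation: [[1.0, -0.007, -0.005], [0.005, -0.004, 1.0], [-0.007, -1.0, -0.004]]
contact_force: [-0.5, 0.0, -0.1]
opening: 0.0596
time_s: 19.32
eef_pos: [0.5021, 0.2182, 0.0545]
orientation: [[1.0, 0.002, -0.004], [0.004, 0.002, 1.0], [0.002, -1.0, 0.001]]
contact_force: [-0.3, -0.2, 0.3]
opening: 0.0599
[0.50210796 0.21821431 0.0545244 ] 0.003761252990160744 19.3167
ring [360.87864078 428.49514563] world mm [594.4 240.6] r 22.1
ring [323.68674699 272.04417671] world mm [501.1 219.7] r 21.8
```

View pics/w19.png

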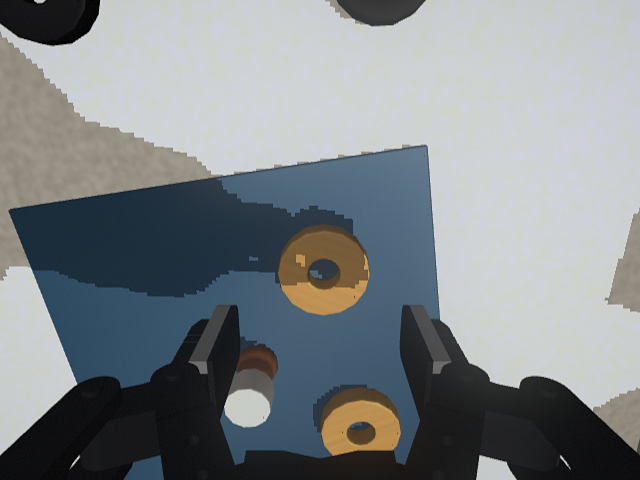

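```bash
python3 -m crank '[[-0.05,1,0.12,0],[-0.05,2.2,0.12,0],[-0.05,3.4,0.12,0],[-0.05,4.3,0.12,0],[-0.05,4.75,0.12,0]]'
python3 -m crank '[[0,0,0,0],[0,0,0,0],[0,0,0,0]]'
python3 - <<'E'
from h import *
g,st=snap("wrist","w20",(160,160,480,400),2); print(st["eef_pos"],st["time_s"])
rings(g,0.014,st)
E
```

```text
time_s: 19.78
eef_pos: [0.4992, 0.2185, 0.0032]
orientation: [[1.0, -0.003, -0.004], [0.004, -0.002, 1.0], [-0.003, -1.0, -0.002]]
contact_force: [-0.4, -0.5, -0.2]
opening: 0.0597
time_s: 20.03
eef_pos: [0.5007, 0.2191, 0.0056]
orientation: [[1.0, 0.0, -0.004], [0.004, 0.0, 1.0], [0.0, -1.0, 0.0]]
contact_force: [0.8, -0.7, 0.4]
opening: 0.0599
[0.50074282 0.21912563 0.00556746] 20.0333
ring [322.39556962 328.54113924] world mm [501.3 219.6] r 21.7
```

View pics/w20.png

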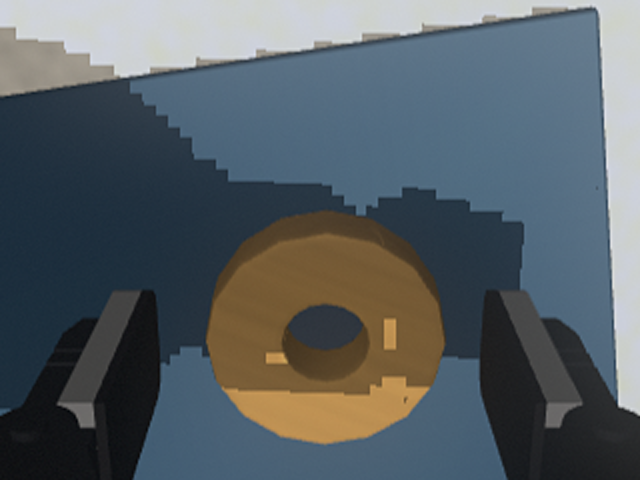

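```bash
python3 -m crank '[[0,0,0,0],[0,0,0,0],[0,0,0,0],[0,0,0,0],[0,0,0,0]]' -1 60
python3 -m crank '[[0,-1,0,0],[0,-4,0,0],[0,-8,0,0],[0,-12,0,0],[0,-16,0,0]]'
python3 -m crank '[[0.7,-1,-3,0],[1.4,-2,-7,0],[2.1,-3,-11,0],[2.8,-4,-15,0],[3.5,-4.2,-19,0]]'
python3 -m crank '[[0.7,0,-4,0],[1.4,0,-8,0],[2.1,0,-12,0],[2.8,0,-16,0],[3.4,0,-19.5,0]]'
python3 -m crank '[[0,0,-1.5,0],[0,0,-3,0],[0,0,-3,0],[0,0,-3,0],[0,0,-3,0]]'
python3 -m crank '[[0,0,0,0],[0,0,0,0],[0,0,0,0],[0,0,0,0]]'
python3 - <<'E'
from h import *
g,st=snap("wrist","w21"); print(st["eef_pos"],st["orientation"][1,0],st["time_s"],st["contact_force"])
heldring(g,st); post(g,st); dial(g,st)
E
```

```text
time_s: 20.5
eef_pos: [0.5009, 0.2193, 0.0065]
orientation: [[1.0, 0.001, -0.004], [0.004, 0.001, 1.0], [0.001, -1.0, 0.001]]
contact_force: [-2.8, -0.6, 7.4]
opening: 0.0408
time_s: 20.92
eef_pos: [0.5, 0.2187, 0.1677]
orientation: [[1.0, -0.0, -0.004], [0.004, -0.0, 1.0], [-0.0, -1.0, -0.0]]
contact_force: [1.3, 1.2, -0.8]
opening: 0.0404
time_s: 21.33
eef_pos: [0.5369, 0.0276, 0.21]
orientation: [[1.0, 0.003, -0.005], [0.005, 0.001, 1.0], [0.003, -1.0, 0.001]]
contact_force: [1.1, 0.1, -0.6]
opening: 0.0405
time_s: 21.75
eef_pos: [0.5707, -0.1686, 0.2083]
orientation: [[1.0, 0.001, -0.003], [0.003, -0.0, 1.0], [0.001, -1.0, -0.0]]
contact_force: [0.9, -0.2, -1.3]
opening: 0.0402
time_s: 22.17
eef_pos: [0.5713, -0.194, 0.2076]
orientation: [[1.0, -0.0, -0.006], [0.006, 0.001, 1.0], [-0.0, -1.0, 0.001]]
contact_force: [-0.0, -0.6, -1.2]
opening: 0.0407
time_s: 22.5
eef_pos: [0.5713, -0.1949, 0.2075]
orientation: [[1.0, 0.0, -0.005], [0.005, 0.0, 1.0], [0.0, -1.0, 0.0]]
contact_force: [0.4, 0.2, -1.4]
opening: 0.0406
[ 0.57134448 -0.19488142  0.20747286] 0.005261264538928063 22.5 [ 0.42133426  0.21693256 -1.40087484]
outer [ 570.2 -195.5] r 21.1 rel TCP [-1.1 -0.6] zt-TCP 9.6
hole [ 569.8 -195.4] r 7.4 rel TCP [-1.5 -0.5] zt-TCP 9.6
post top z 0.1232 centre mm [ 541.9 -198.7] extent [11.  11.1] 306
needle 1.486 [1.45 1.53] 51
green 1.889 [1.53 2.23] 744
```

View pics/w21.png

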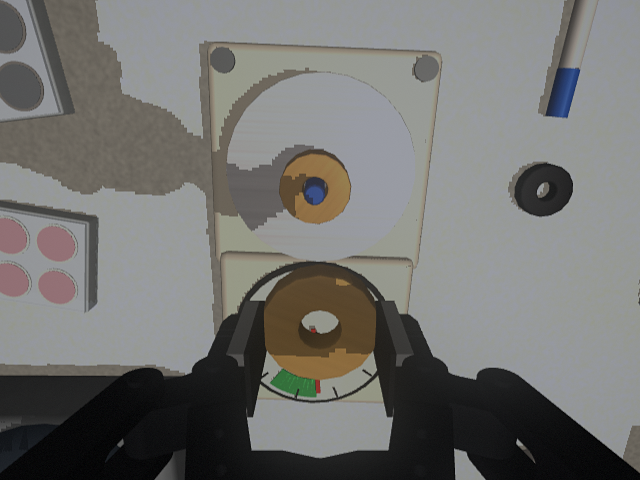

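```bash
python3 -m crank '[[-0.9,1,-0.1,0],[-1.9,2.2,-0.2,0],[-2.8,3.8,-0.31,0],[-2.8,5.5,-0.31,0],[-2.8,6.7,-0.31,0]]'
python3 -m crank '[[0,0,0,0],[0,0,0,0],[0,0,0,0],[0,0,0,0],[0,0,0,0]]'
python3 - <<'E'
from h import *
for i in range(2):
  g,st=snap("wrist"); print(st["eef_pos"],st["orientation"][1,0],st["time_s"],st["contact_force"]);heldring(g,st)
E
```

```text
time_s: 22.97
eef_pos: [0.5424, -0.1987, 0.1393]
orientation: [[1.0, -0.001, -0.004], [0.004, 0.0, 1.0], [-0.001, -1.0, 0.0]]
contact_force: [-0.4, 0.1, -1.2]
opening: 0.0405
time_s: 23.38
eef_pos: [0.544, -0.199, 0.1413]
orientation: [[1.0, 0.002, -0.004], [0.004, -0.0, 1.0], [0.002, -1.0, -0.0]]
contact_force: [0.1, -0.7, -1.4]
opening: 0.0405
[ 0.54398719 -0.19903665  0.1413288 ] 0.004264425542136621 23.3833 [ 0.06766777 -0.67264519 -1.42085724]
outer [ 542.8 -199.6] r 21.1 rel TCP [-1.2 -0.6] zt-TCP 9.6
hole [ 542.6 -199.5] r 7.3 rel TCP [-1.4 -0.5] zt-TCP 9.6
[ 0.5438642  -0.19896707  0.14121032] 0.004305746224220119 23.4333 [-0.34279588 -0.40336767 -1.83958293]
outer [ 542.6 -199.5] r 21.1 rel TCP [-1.2 -0.6] zt-TCP 9.6
hole [ 542.4 -199.4] r 7.3 rel TCP [-1.5 -0.5] zt-TCP 9.6
```

```bash
python3 -m crank '[[-0.05,0.3,0.09,0],[-0.05,0.7,0.09,0],[-0.05,1.1,0.09,0],[-0.05,1.35,0.09,0],[-0.05,1.6,0.09,0]]'
python3 -m crank '[[0,0.15,0,0],[0,0.3,0,0],[0,0.45,0,0],[0,0.5,0,0],[0,0.5,0,0]]'
python3 - <<'E'
from h import *
g,st=snap("wrist","w22",(220,220,420,370),4); heldring(g,st); inhole(g,st)
E
```

```text
time_s: 23.9
eef_pos: [0.5425, -0.1979, 0.1238]
orientation: [[1.0, -0.001, -0.004], [0.004, 0.0, 1.0], [-0.001, -1.0, 0.0]]
contact_force: [-0.2, 0.2, -0.9]
opening: 0.0399
time_s: 24.32
eef_pos: [0.5427, -0.198, 0.1193]
orientation: [[1.0, -0.0, -0.004], [0.004, 0.0, 1.0], [-0.0, -1.0, 0.0]]
contact_force: [0.5, -0.3, -1.1]
opening: 0.0403
outer [ 541.5 -198.5] r 21.0 rel TCP [-1.2 -0.6] zt-TCP 9.6
hole [ 541.3 -198.5] r 7.4 rel TCP [-1.4 -0.5] zt-TCP 9.6
pan z 0.07717170328621517
in hole [ 0.54370142 -0.19828848  0.12221376] [ 0.54271257 -0.19796285  0.11934194] [ 0.52361927 -0.30870287 -1.10900775] 24.3167
```

View pics/w22.png

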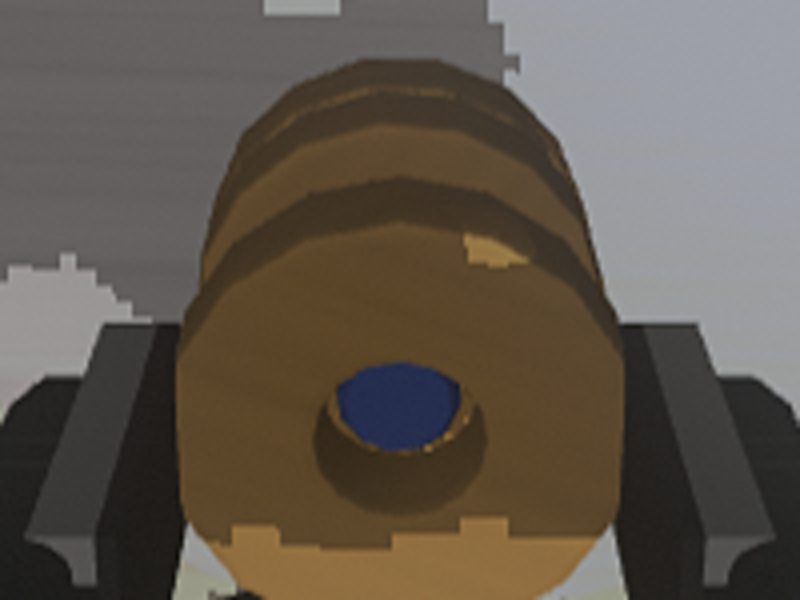

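```bash
python3 -m crank '[[0.04,0.5,0,0],[0.04,0.9,0,0],[0.04,1.2,0,0],[0.04,1.4,0,0],[0.04,1.5,0,0]]'
python3 -m crank '[[0,0.15,0,0],[0,0.3,0,0],[0,0.45,0,0],[0,0.53,0,0],[0,0.53,0,0]]'
python3 -m crank '[[0,0,0,0],[0,0,0,0],[0,0,0,0]]'
python3 - <<'E'
from h import *
g,st=snap("wrist","w23",(160,200,480,440),2); heldring(g,st); inhole(g,st)
E
```

```text
time_s: 24.78
eef_pos: [0.5428, -0.1979, 0.1039]
orientation: [[1.0, -0.001, -0.004], [0.004, 0.0, 1.0], [-0.001, -1.0, 0.0]]
contact_force: [-0.0, 0.3, -0.5]
opening: 0.0402
time_s: 25.2
eef_pos: [0.5432, -0.198, 0.0991]
orientation: [[1.0, 0.0, -0.004], [0.004, -0.0, 1.0], [0.0, -1.0, -0.0]]
contact_force: [-0.1, -0.2, -0.5]
opening: 0.0403
time_s: 25.45
eef_pos: [0.5432, -0.198, 0.0992]
orientation: [[1.0, 0.0, -0.004], [0.004, -0.0, 1.0], [0.0, -1.0, -0.0]]
contact_force: [-0.7, -0.7, -0.2]
opening: 0.0404
outer [ 541.9 -198.6] r 21.0 rel TCP [-1.2 -0.6] zt-TCP 9.6
hole [ 543.6 -198.5] r 8.4 rel TCP [ 0.5 -0.5] zt-TCP 9.6
pan z 0.07223329599556878
in hole [ 0.53693489 -0.19835798  0.11465052] [ 0.54315378 -0.19799212  0.09921306] [-0.68009593 -0.73027782 -0.24569942] 25.45
```

View pics/w23.png

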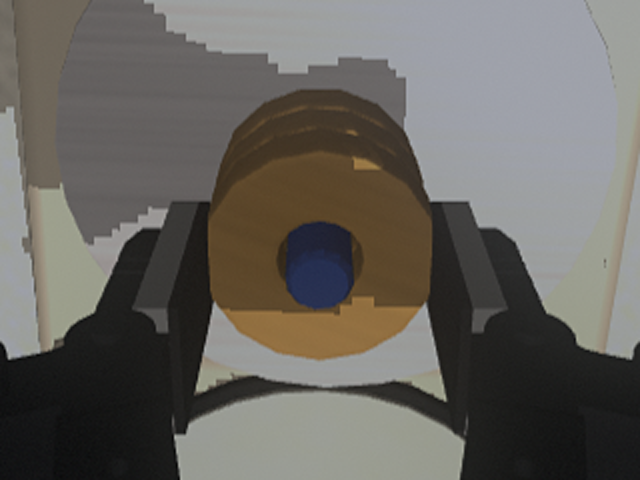

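The third ring rests on the stack with the post through it, and the pan is down a further 5 mm. I'll release it.

```bash
python3 -m crank '[[0,0,0,0],[0,0,0,0],[0,0,0,0],[0,0,0,0]]' 0.4
python3 -m crank '[[0,-1,0,0],[0,-3,0,0],[0,-5.5,0,0],[0,-8,0,0],[0,-10,0,0]]'
python3 -m crank '[[0,0,0,0],[0,0,0,0],[0,0,0,0],[0,0,0,0],[0,0,0,0]]'
python3 -m crank '[[0,0,0,0],[0,0,0,0],[0,0,0,0],[0,0,0,0],[0,0,0,0]]'
python3 - <<'E'
from h import *
g,st=snap("wrist","w24"); print(st["eef_pos"],st["contact_force"],st["time_s"]); dial(g,st)
g,_=snap("scene","s24",(160,140,440,350),2.8)
E
```

```text
time_s: 25.83
eef_pos: [0.5433, -0.198, 0.0992]
orientation: [[1.0, 0.0, -0.004], [0.004, -0.0, 1.0], [0.0, -1.0, -0.0]]
contact_force: [0.3, -0.1, 0.0]
opening: 0.0597
time_s: 26.25
eef_pos: [0.5435, -0.1983, 0.2017]
orientation: [[1.0, 0.002, -0.004], [0.004, -0.0, 1.0], [0.002, -1.0, -0.0]]
contact_force: [1.0, -0.6, 0.7]
opening: 0.0594
time_s: 26.67
eef_pos: [0.5424, -0.1977, 0.1981]
orientation: [[1.0, -0.002, -0.004], [0.004, 0.0, 1.0], [-0.002, -1.0, 0.0]]
contact_force: [0.6, 0.6, 0.5]
opening: 0.0595
time_s: 27.08
eef_pos: [0.5431, -0.198, 0.199]
orientation: [[1.0, -0.0, -0.004], [0.004, -0.0, 1.0], [-0.0, -1.0, -0.0]]
contact_force: [0.8, 0.2, -0.0]
opening: 0.0597
[ 0.54310669 -0.19797968  0.19903735] [ 0.76965423  0.24547222 -0.02119069] 27.0833
needle 2.014 [1.9  2.06] 155
green 1.839 [1.52 2.24] 648
```

View pics/w24.png

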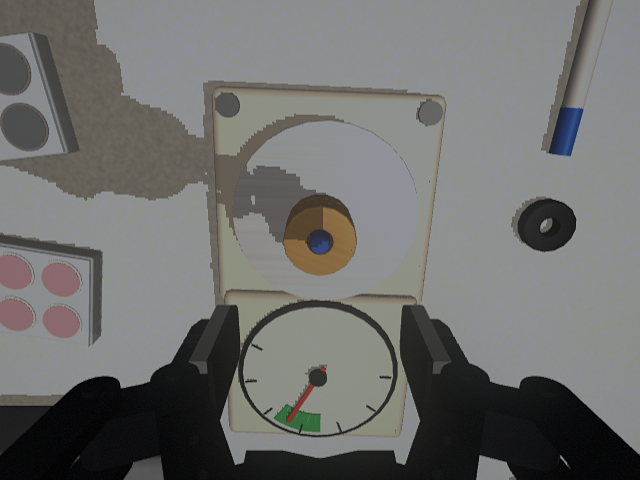

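View pics/s24.png

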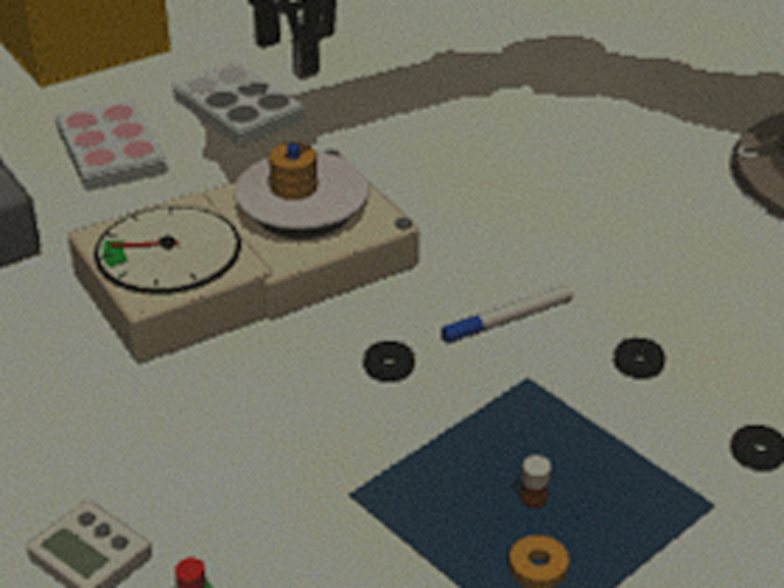

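Three rings lie flat on the post at (321,240), and the needle rests inside the green at (293,415). The fourth ring and the vial are undisturbed on the mat.

```bash
python3 -c "
from rig import *
print(observe()['contact_force'],observe()['time_s']); print(hand_in())"
```

```text
[-0.59301526 -0.8363133   0.19208054] 27.1833
the job is handed in; nothing more can be done
None
```

The counterbalance is made up and handed in at 27.2 s. Three brass rings are threaded flat on the post, each lowered until the pan was already about 4–5 mm down before I let go. Pan loads stayed at a few newtons.

- **Needle:** it read about 0.89 after one ring. After two it read 1.49 raw, but against the band's edge its centre line sat near 1.46, just short of the band. After three it read about 2.01, inside the green (1.50–2.25).
- **Last checks:** the wrist and scene pictures agree. The stack is flat, the fourth ring is still on the mat, and the vial, pen and plates in view look undisturbed. The open gripper is about 10 cm above the stack, touching nothing.
- **Disagreements:** the scene camera placed the rings about 6 mm to one side of where the top and wrist cameras did, so I used the wrist readings. I could not clearly tell two rings from "in the band" by the raw number alone. I settled it by the needle's position against the edge of the green.

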